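Nip the glued booklets in the desk press

TASK

Swing the press's folded red crank handle fully up, then use it to wind the platen down clockwise until the booklets are firmly nipped, which is when turning the handle takes about 5 N more than it did running free; do not crank on beyond that or the booklets are crushed. Then fold the handle back down flat on its arm, leaving the booklets nipped, let go, and leave the other things on the desk where they are.

Things in the scene. Friction and masses are not known exactly. Their poses are not given: they have to be found in the camera images.
- hub (a point): Centre of the crank: point on the press's vertical crank shaft, level with the fold pin (about 264 mm above the desk). The crank is one flat steel arm, 14 mm wide, its top 10 mm below this point; the green gear housing's top is 49 mm below. Clockwise from above lowers the platen, 6.4 mm per radian. It stays where it is left, under pressure too.
- pin (a point): Fold pin of the handle at the outer end of the crank arm, 75 mm from hub and level with it; the horizontal direction from hub to pin is the arm's direction. The pin is horizontal and square to the arm.
- grip (a point): Point on the axis of the red sleeve (18 mm diameter, smooth, spins freely on the handle's own axis; it covers 12 to 64 mm from the pin), 50 mm from the pin towards the free end. Folded, the handle lies level along the top of the arm with its free end towards the hub; swung out it stands upright on the pin.
- handle (a joint): Fold angle of the handle about its pin: 0 folded flat on the arm, 1.57 upright, stop at 1.60. Friction holds it wherever it is left (about 2 N at the grip point moves it); pulled outwards when upright it meets its stop, pushed inwards it folds.
- platen: Aluminium pressing plate 135 x 170 x 15 mm, origin under its centre, driven up and down by the crank; a black rubber sole below it stands out 7 to 15 mm, set differently each time. Free running, the upright handle takes about 7 N to turn; a nip of 60 N on the booklets (30 to 90 is good, over 110 crushes them) adds about 5 N at the handle. Once it touches, each 0.1 rad of crank adds about 9 to 12 N of nip.
- booklets: Loose stack of three coloured clothbound booklets, 105 x 148 mm, about 35 mm thick, on a wooden packing board of varying height under the platen; origin at the centre of its underside. Nipping them takes about a third of a turn to one full turn of the crank, not known beforehand.
- spool: Bystander: upright golden spool, 72 mm diameter, 120 mm tall, beside the press; origin at its foot.
- marker: Bystander: black and blue marker pen, 120 x 12 x 12 mm, lying in front of the press; origin under its centre.
- stapler: Bystander: blue and black stapler, 130 x 36 x 44 mm, beside the press; origin under its centre.
- eraser: Bystander: white eraser, 45 x 20 x 12 mm, in front of the press; origin under its centre.
- soap: Bystander: white dispenser bottle, 66 mm diameter, 170 mm tall, to the left; origin at its foot.
- tape: Bystander: grey tape dispenser, 140 x 55 x 80 mm, to the right; origin under its centre.
Mind the look-alikes: they are no part of the job. What is shaped like the booklets but orange, purple or yellow is not meant.

How it is judged:
By the outcome, as a careful person would: the job done as asked, in the order asked, and still so for the second after the job is handed in, with the robot touching nothing.
It also fails if it takes over 72 s, if anything falls off the work surface, if the arm or the gripper's body presses on something with over 40 N, if the wrist force passes 120 N, or if a joint passes its speed limit or range.

ROBOT

A 7-joint arm with a two-finger parallel gripper is mounted at the origin on the work surface. World frame = base frame: x ahead of the robot, y to its left, z up, the work surface at z = 0. Lengths are in m, angles in rad, forces in N, time in s.
With the tool pointing down it reaches from about 0.425 to 0.95 m from the base axis. Payload 16.7 kg.
Tool frame: the origin (TCP) lies at the very end of the fingers, on their centre line; the grasp point (between the pads) lies 19 mm behind it (manip.pinch_z is the distance from the TCP to the grasp point, in m); z points along the fingers, y is the direction in which the jaws open and shut (so a half turn about z gives the same grasp; the last joint's range is limited). The gripper opens to 94 mm and grips with 3 to 60 N. Pads are 16 mm wide; open, the fingers measure 119 mm over their backs; the gripper's body (75 mm by 177 mm) begins 78 mm behind the grasp point.
Start: joints at [-1.266, 0.426, 0.074, 1.606, -0.034, 1.111, -0.067], TCP at [0.297, 0.606, 0.176] pointing down, gripper open.
Joint ranges: [-2.85, 2.85], [-0.5, 2.14], [-1.23, 1.37], [0.21, 2.46], [-1.02, 4.16], [0.16, 2.05], [-2.73, 2.73]. Speed limits (rad/s): [1.89, 1.89, 2.39, 2.39, 3.01, 3.01, 3.01].

INTERFACE

Orientations are given as a rotation vector (axis times angle).
In Python, from rig import manip gives the robot as it stands.
- The arm moves only by the shell command python3 -m inch 'ROWS' [OPENING] [FORCE]. ROWS is JSON, a list of rows, each an object with "linear": the shift along the tool's x, y, z in m, a list of three; "delta_rot": the turn, a rotation vector about the tool's x, y, z in degrees, a list of three. A call has exactly 10 rows; each row shifts and turns the pose as measured when the row begins, along the tool's axes as they then stand; what a row does not reach is not made up. A row lasts 1/10 s, in which the tool goes at most 50 mm and 8.59 degrees, less where a joint would pass 70% of its speed; a pose out of reach is approached as far as the arm can. A call with a gripper value outside its range is refused whole. OPENING is the finger opening in m, from 0 to 0.094, set as the call begins (- or left out, the last holds). The fingers move at their own pace and stop on an object; FORCE is the grip in N (left out, the last holds). Time passes only in rows, so rows that do not move let the fingers close, or fill a call up. It gives the time, the measured TCP pose, the force and the opening at its end, in the units of the state.
- manip.sense(): the state, without advancing time (a new reading comes with each control period).
- manip.get_image(name): name is "scene" or "top"; returns a dict with "frame" (384x512x3 uint8, red, green, blue), "range_z" (384x512 float32, m along the optical axis (not along the pixel's ray), 0 where there is no reading), "vertical_fov" (degrees; the focal length in pixels is half the picture's height over the tangent of half this angle, whatever the lens; pixels are square), "cx", "cy" (the principal point, pixels), "view" (4x4, takes a point from world to camera coordinates). Camera axes: x right, y down, z forward; pixel columns grow to the right and rows downward; lengths in m; the calibration is good to about 2 mm. A picture is of the moment at which its call begins.
- manip.job_done(): hands the job in, once; it reports no verdict.
The state is a dict: "t": time; "joint_positions": joint angles; "joint_vel": joint speeds; "joint_efforts": joint torques, N m; "tool_pos": TCP position; "ee_rot": TCP orientation; "force": force on the tool from outside, world axes, zero at the start; "wrist_torque": the same for the moment, N m; "width": finger opening in m.
Only numpy, scipy, OpenCV 4.12 (cv2) and the standard library are available. Lean on these libraries where they do the work, as an engineer would, in place of code of your own. Each camera call takes 0.05 s, during which the arm holds its last target.

## Working session

There is one attempt and no reset: what is moved stays moved. The work goes in short steps, Python scripts to look and compute and a shell command to move; the robot and the scene stay as the last step left them, time stands still between calls to the robot, and variables do not carry over. Pictures are saved under pics/ and viewed, and the job is handed in when it is done.

```bash
ls; mkdir -p pics
cat > h.py <<'E'
import numpy as np, cv2
from rig import manip
from scipy.spatial.transform import Rotation as R
def cam(n):
    d=manip.get_image(n); return d
def K(d):
    f=d['frame'].shape[0]/2/np.tan(np.radians(d['vertical_fov'])/2); return f
def ray(d,u,v):
    f=K(d); T=np.linalg.inv(d['view']); r=T[:3,:3]@np.array([(u-d['cx'])/f,(v-d['cy'])/f,1]); return T[:3,3],r
def onz(d,u,v,z):
    o,r=ray(d,u,v); return o+r*(z-o[2])/r[2]
def dep(d,u,v):
    o,r=ray(d,u,v); return o+r*d['range_z'][int(v),int(u)]
def proj(d,p):
    q=d['view']@np.append(p,1); f=K(d); return q[0]/q[2]*f+d['cx'],q[1]/q[2]*f+d['cy']
def save(d,n,crop=None,s=1):
    im=d['frame'][:,:,::-1]
    if crop: a,b,c,e=crop; im=im[b:e,a:c]
    if s!=1: im=cv2.resize(im,None,fx=s,fy=s,interpolation=cv2.INTER_CUBIC)
    cv2.imwrite('pics/'+n+'.png',im)
E
python3 - <<'E'
from h import *
s=manip.sense(); print(s)
for n in('scene','top'):
    d=cam(n); save(d,n+'0'); print(n,d['vertical_fov'],d['cx'],d['cy'],np.linalg.inv(d['view'])[:3].round(3))
E
```

```text
pics
{'t': 0.0, 'joint_positions': array([-1.26549713,  0.42671916,  0.07383395,  1.60657033, -0.03411435,
        1.11076828, -0.06713115]), 'joint_vel': array([ 0.0012073 ,  0.0012724 ,  0.00095834, -0.00083628,  0.00091399,
       -0.00215649, -0.00025353]), 'joint_efforts': array([ 4.85007251e-05, -9.35825157e+01,  3.66717540e+00, -4.54197407e+01,
       -4.87313408e-02,  1.98106631e-02,  8.32318210e-05]), 'tool_pos': array([0.29633364, 0.60598047, 0.17499986]), 'ee_rot': array([-7.08290072e-01, -3.06049650e+00,  1.86733567e-03]), 'force': array([0.31117564, 0.73342285, 0.06915242]), 'wrist_torque': array([ 0.00766518, -0.01577043,  0.02207398]), 'width': 0.09383174285604941}
scene 51.53137519050477 260.60355001369 186.8042389494976 [[ 0.728  0.486 -0.483  1.166]
 [ 0.685 -0.51   0.52  -0.668]
 [ 0.007 -0.709 -0.705  1.081]]
top 45.94297315003 254.41417753147 193.46443024479785 [[ 0.023 -0.987  0.157  0.323]
 [-1.    -0.024 -0.01   0.027]
 [ 0.013 -0.156 -0.988  1.552]]
```

View pics/scene0.png

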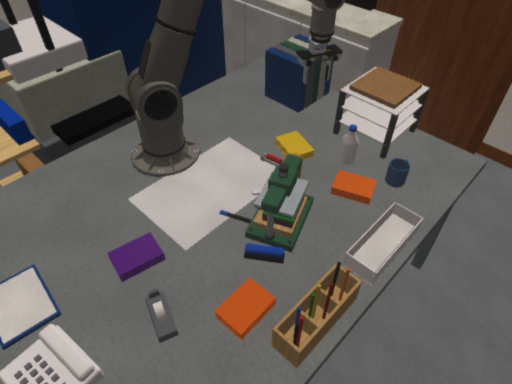

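View pics/top0.png

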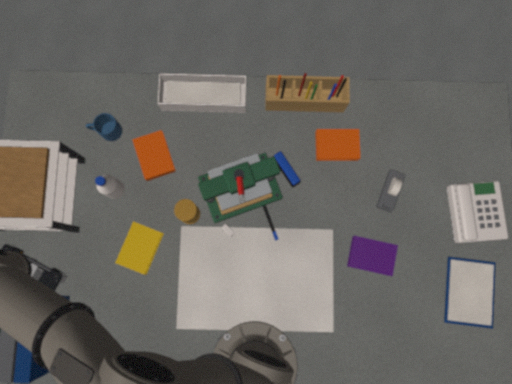

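Run:
```python
from h import *
d=cam('scene'); save(d,'s1',(200,130,340,260),5)
e=cam('top'); save(e,'t1',(165,140,315,245),5)
for n,d in(('s',d),('t',e)):
    h=cv2.cvtColor(d['frame'],cv2.COLOR_RGB2HSV); m=((h[...,0]<6)|(h[...,0]>174))&(h[...,1]>150)&(h[...,2]>70)
    k,l,st,c=cv2.connectedComponentsWithStats(m.astype(np.uint8))
    for i in range(1,k):
        if st[i,4]>15: print(n,st[i],c[i], dep(d,*c[i].round()))
```

```text
s [267 154  14   9  61] [273.60655738 158.06557377] [0.55591204 0.04947219 0.27354663]
s [297 316   7  30  77] [299.72727273 328.15584416] [ 0.92999491 -0.26401359  0.1325618 ]
t [335  76   8  15  25] [338.84  82.6 ] [ 0.92201117 -0.25707227  0.13973792]
t [236 176   8  18  94] [239.61702128 184.42553191] [0.55287695 0.05635213 0.27012768]
```

View pics/s1.png

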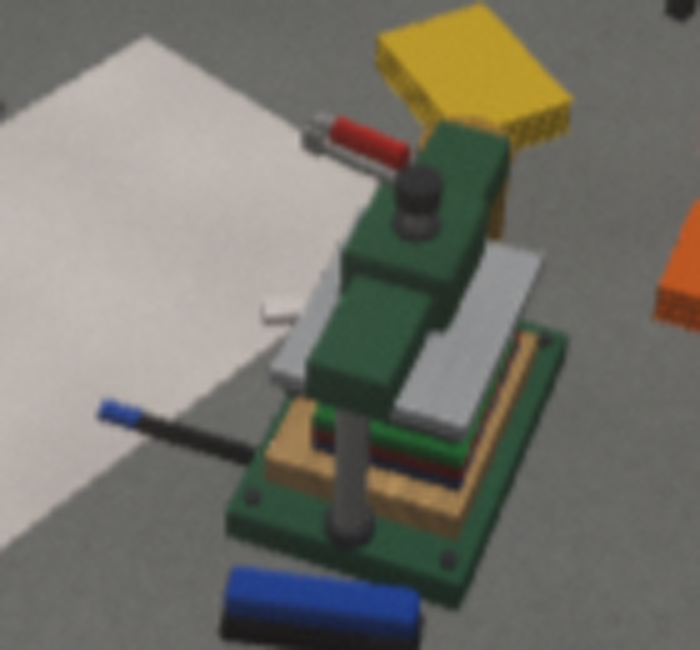

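View pics/t1.png

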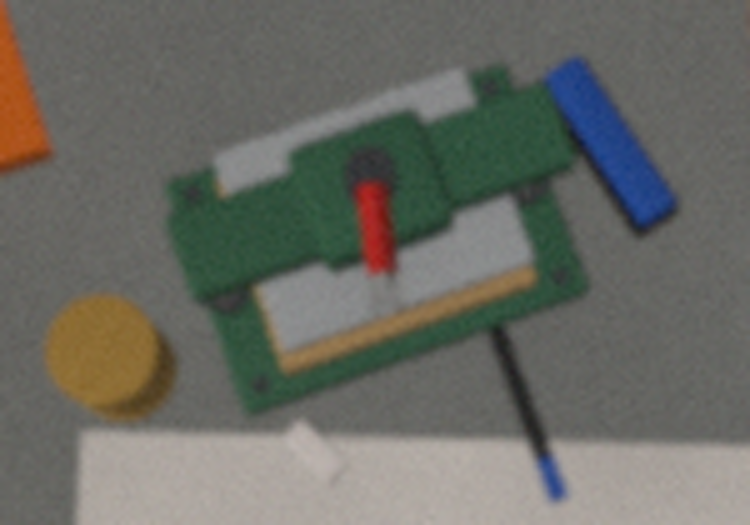

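```bash
cat > m.py <<'E'
from h import *
for n in ('scene','top'):
    d=cam(n)
    h=cv2.cvtColor(d['frame'],cv2.COLOR_RGB2HSV); m=((h[...,0]<6)|(h[...,0]>174))&(h[...,1]>150)&(h[...,2]>70)
    k,l,st,c=cv2.connectedComponentsWithStats(m.astype(np.uint8))
    for i in range(1,k):
        if st[i,4]<15: continue
        p=dep(d,*c[i].round())
        if not(.4<p[0]<.75 and abs(p[1])<.2): continue
        v,u=np.where(l==i)
        P=np.array([dep(d,a,b) for a,b in zip(u,v)]); P=P[P[:,2]>.2]
        c0=np.median(P,0); q=np.array([onz(d,a,b,.268) for a,b in zip(u,v)])[:,:2]
        _,_,V=np.linalg.svd(q-q.mean(0)); t=(q-q.mean(0))@V[0]
        print(n,'n',len(u),'depth median',c0.round(4),'zrange',np.percentile(P[:,2],[5,95]).round(3),'plane mean',q.mean(0).round(4),'dir',V[0].round(3),'ext',t.min().round(4),t.max().round(4))
E
python3 m.py
python3 - <<'E'
from h import *
d=cam('scene');e=cam('top')
for d,u,v in((d,283.4,166.5),(d,283,174),(e,239.2,173.6),(e,239.2,170.5)):
    print(dep(d,u,v), onz(d,u,v,.264))
E
```

```text
scene n 61 depth median [0.5535 0.051  0.2707] zrange [0.265 0.275] plane mean [0.551  0.0533] dir [0.994 0.105] ext -0.0255 0.0267
top n 93 depth median [0.5503 0.0565 0.2721] zrange [0.267 0.278] plane mean [0.5518 0.0574] dir [-0.987 -0.163] ext -0.0249 0.0255
[0.58888482 0.0574887  0.25332399] [0.59632863 0.04813561 0.264     ]
[0.58956571 0.05701221 0.2221707 ] [0.6176402  0.02171839 0.264     ]
[0.58529752 0.05974815 0.26016273] [0.5845183  0.05965062 0.264     ]
[0.59538515 0.06011255 0.25590063] [0.59368281 0.05990509 0.264     ]
```

```bash
Z='{"linear":[0,0,-0.045],"delta_rot":[0,0,0]}'; python3 -m inch '[{"linear":[0,0,-0.045],"delta_rot":[0,0,0]},{"linear":[0,0,-0.045],"delta_rot":[0,0,0]},{"linear":[0,0,-0.045],"delta_rot":[0,0,0]},{"linear":[0,0,-0.045],"delta_rot":[0,0,0]},{"linear":[-0.03,-0.024,0],"delta_rot":[0,0,0]},{"linear":[-0.03,-0.024,0],"delta_rot":[0,0,0]},{"linear":[-0.03,-0.024,0],"delta_rot":[0,0,0]},{"linear":[-0.03,-0.024,0],"delta_rot":[0,0,0]},{"linear":[-0.03,-0.024,0],"delta_rot":[0,0,0]},{"linear":[-0.03,-0.024,0],"delta_rot":[0,0,0]}]' 0.05 10
cat > st.py <<'E'
from h import *
import sys
s=manip.sense(); r=R.from_rotvec(s['ee_rot']); M=r.as_matrix()
print('t',round(s['t'],2),'tcp',s['tool_pos'].round(4),'yaw_y',np.degrees(np.arctan2(M[1,1],M[0,1])).round(2),'z',M[:,2].round(3),'q',s['joint_positions'].round(2),'F',s['force'].round(2),'T',s['wrist_torque'].round(2),'w',s['width'].round(4))
def goto(p,yaw_y):
    d=M.T@(np.array(p)-s['tool_pos'])
    a=np.radians(yaw_y); y=np.array([np.cos(a),np.sin(a),0]); z=np.array([0,0,-1.]); T=np.c_[np.cross(y,z),y,z]
    rv=np.degrees(R.from_matrix(M.T@T).as_rotvec())
    print('need lin mm',(d*1000).round(1),'rot deg',rv.round(2))
if len(sys.argv)>4: goto([float(a) for a in sys.argv[1:4]],float(sys.argv[4]))
E
python3 st.py 0.5635 .0565 .335 97.5
```

```text
t: 1.4
tool_pos: [0.3945, 0.3949, 0.3621]
ee_rot: [-0.695, -3.063, 0.001]
force: [0.4, 0.3, 1.1]
width: 0.0499Traceback (most recent call last):
  File "st.py", line 4, in <module>
    print('t',round(s['t'],2),'tcp',s['tool_pos'].round(4),'yaw_y',np.degrees(np.arctan2(M[1,1],M[0,1])).round(2),'z',M[:,2].round(3),'q',s['joint_positions'].round(2),'F',s['force'].round(2),'T',s['wrist_torque'].round(2),'w',s['width'].round(4))
                                                                                                                                                                                                                                   ^^^^^^^^^^^^^^^^
AttributeError: 'float' object has no attribute 'round'
```

```bash
sed -i "s/s\['width'\].round(4)/round(s['width'],4)/" st.py; python3 st.py 0.5635 .0565 .335 97.5
```

```text
t 1.4 tcp [0.3945 0.3949 0.3621] yaw_y 64.44 z [-0.001 -0.    -1.   ] q [-1.06  0.12  0.18  1.61 -0.02  1.41  0.25] F [0.39 0.29 1.05] T [-0.01 -0.03  0.02] w 0.0499
need lin mm [-298.5 -232.4   27.1] rot deg [ -0.04  -0.06 -33.06]
```

```bash
python3 -m inch '[{"linear":[-0.034,-0.0265,0.002],"delta_rot":[0,0,0]},{"linear":[-0.034,-0.0265,0.002],"delta_rot":[0,0,0]},{"linear":[-0.034,-0.0265,0.002],"delta_rot":[0,0,0]},{"linear":[-0.034,-0.0265,0.002],"delta_rot":[0,0,0]},{"linear":[-0.034,-0.0265,0.002],"delta_rot":[0,0,0]},{"linear":[-0.034,-0.0265,0.002],"delta_rot":[0,0,0]},{"linear":[-0.034,-0.0265,0.002],"delta_rot":[0,0,0]},{"linear":[-0.034,-0.0265,0.002],"delta_rot":[0,0,0]},{"linear":[0,0,0],"delta_rot":[0,0,-7]},{"linear":[0,0,0],"delta_rot":[0,0,-7]}]'
python3 st.py 0.5635 .0565 .3 97.5
```

```text
t: 2.4
tool_pos: [0.5539, 0.0657, 0.3474]
ee_rot: [0.32, 3.123, 0.005]
force: [0.7, -0.1, 0.5]
width: 0.0498
t 2.4 tcp [0.5539 0.0657 0.3474] yaw_y 78.29 z [ 0.003  0.003 -1.   ] q [-0.65  0.12  0.46  1.66 -0.06  1.38  1.19] F [ 0.68 -0.08  0.51] T [0.03 0.02 0.07] w 0.0498
need lin mm [-11.1  -7.2  47.4] rot deg [  0.16   0.16 -19.21]
```

```bash
python3 -m inch '[{"linear":[-0.0037,-0.0024,0.006],"delta_rot":[0,0,-6.4]},{"linear":[-0.0037,-0.002,0.006],"delta_rot":[0,0,-6.4]},{"linear":[-0.0037,-0.001,0.006],"delta_rot":[0,0,-6.4]},{"linear":[0,0,0.006],"delta_rot":[0,0,0]},{"linear":[0,0,0.006],"delta_rot":[0,0,0]},{"linear":[0,0,0.006],"delta_rot":[0,0,0]},{"linear":[0,0,0.006],"delta_rot":[0,0,0]},{"linear":[0,0,0],"delta_rot":[0,0,0]},{"linear":[0,0,0],"delta_rot":[0,0,0]},{"linear":[0,0,0],"delta_rot":[0,0,0]}]'
python3 st.py 0.5635 .0565 .247 97.5
python3 - <<'E'
from h import *
d=cam('scene'); save(d,'s2',(240,100,320,180),8)
E
```

```text
t: 3.4
tool_pos: [0.5644, 0.0583, 0.3037]
ee_rot: [-0.213, 3.13, 0.005]
force: [-0.8, 0.6, 0.2]
width: 0.05
t 3.4 tcp [0.5644 0.0583 0.3037] yaw_y 97.77 z [ 0.004  0.003 -1.   ] q [-0.6   0.16  0.44  1.71 -0.07  1.29  1.57] F [-0.78  0.63  0.24] T [ 0.04  0.03 -0.05] w 0.05
need lin mm [ 1.4 -1.9 56.7] rot deg [0.17 0.26 0.27]
```

View pics/s2.png

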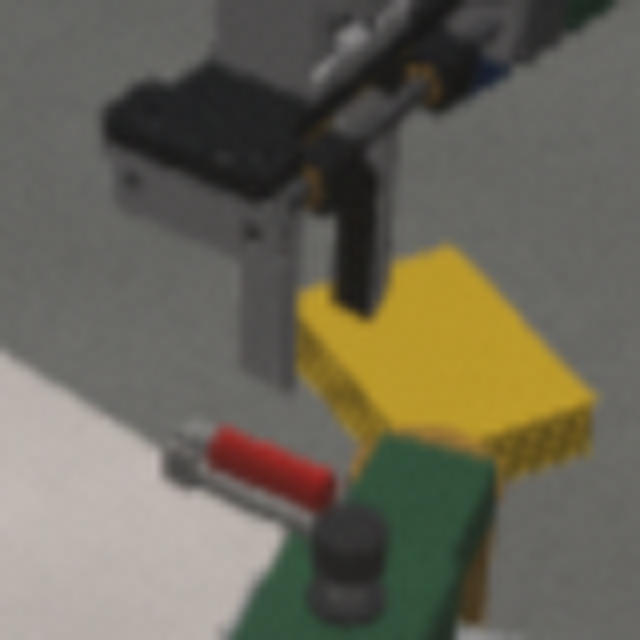

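```bash
python3 -m inch '[{"linear":[0.002,-0.001,0.008],"delta_rot":[0,0,0]},{"linear":[0.002,-0.001,0.008],"delta_rot":[0,0,0]},{"linear":[0,0,0.008],"delta_rot":[0,0,0]},{"linear":[0,0,0.008],"delta_rot":[0,0,0]},{"linear":[0,0,0.008],"delta_rot":[0,0,0]},{"linear":[0,0,0.008],"delta_rot":[0,0,0]},{"linear":[0,0,0.008],"delta_rot":[0,0,0]},{"linear":[0,0,0.002],"delta_rot":[0,0,0]},{"linear":[0,0,0],"delta_rot":[0,0,0]},{"linear":[0,0,0],"delta_rot":[0,0,0]}]'
python3 -m inch '[{"linear":[0,0,0],"delta_rot":[0,0,0]},{"linear":[0,0,0],"delta_rot":[0,0,0]},{"linear":[0,0,0],"delta_rot":[0,0,0]},{"linear":[0,0,0],"delta_rot":[0,0,0]},{"linear":[0,0,0],"delta_rot":[0,0,0]},{"linear":[0,0,0],"delta_rot":[0,0,0]},{"linear":[0,0,0],"delta_rot":[0,0,0]},{"linear":[0,0,0],"delta_rot":[0,0,0]},{"linear":[0,0,0],"delta_rot":[0,0,0]},{"linear":[0,0,0],"delta_rot":[0,0,0]}]' 0.01 8
python3 st.py 0.5635 .0565 .247 97.5
python3 - <<'E'
from h import *
d=cam('scene'); save(d,'s3',(240,100,320,180),8)
E
```

```text
t: 4.45
tool_pos: [0.5604, 0.0557, 0.24]
ee_rot: [-0.212, 3.131, 0.005]
force: [0.8, 0.1, -0.3]
width: 0.0503
t: 5.45
tool_pos: [0.5612, 0.0564, 0.2416]
ee_rot: [-0.213, 3.128, 0.007]
force: [0.1, 1.4, 1.3]
width: 0.01
t 5.45 tcp [0.5612 0.0564 0.2416] yaw_y 97.78 z [ 0.006  0.005 -1.   ] q [-0.59  0.19  0.44  1.8  -0.09  1.16  1.59] F [0.06 1.39 1.34] T [0.25 0.03 0.04] w 0.01
need lin mm [-2.3 -0.2 -5.4] rot deg [0.22 0.36 0.28]
```

View pics/s3.png

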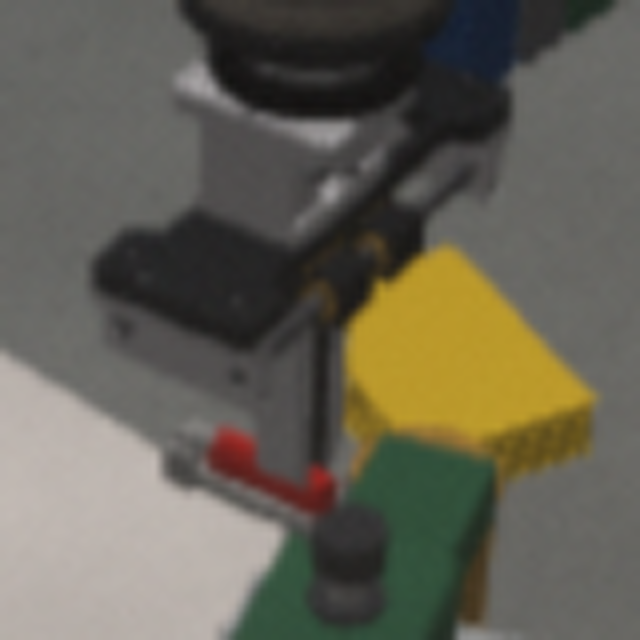

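```bash
python3 - <<'E'
from h import *
d=cam('scene'); s=manip.sense(); M=R.from_rotvec(s['ee_rot']).as_matrix()
for k in(-1,0,1):
  for z in (0,-.019):
    p=s['tool_pos']+M@np.array([0,k*.01,z]); u,v=proj(d,p); print(k,z,p.round(3),((u-240)*8,(v-100)*8))
e=cam('top'); save(e,'t3',(215,150,265,210),10)
print(proj(e,s['tool_pos']))
for u,v in ((274,156),(276,158),(272,150),(275,155)): print(u,v,dep(d,u,v).round(3))
E
python3 m.py
```

```text
-1 0 [0.563 0.047 0.242] (np.float64(277.0739601423529), np.float64(536.9472592040065))
-1 -0.019 [0.562 0.046 0.261] (np.float64(278.2581613771854), np.float64(500.66710294489417))
0 0 [0.561 0.056 0.242] (np.float64(291.21357533141963), np.float64(523.1816649251496))
0 -0.019 [0.561 0.056 0.261] (np.float64(292.5440347232484), np.float64(486.9219140049738))
1 0 [0.56  0.066 0.242] (np.float64(305.22411601324484), np.float64(509.54173087640993))
1 -0.019 [0.56  0.066 0.261] (np.float64(306.6981053347881), np.float64(473.3035393972923))
(np.float64(240.23118676618805), np.float64(182.92802865026295))
274 156 [0.563 0.041 0.291]
276 158 [0.572 0.04  0.289]
272 150 [ 0.606 -0.019  0.375]
275 155 [0.568 0.039 0.299]
scene n 40 depth median [0.5461 0.049  0.2692] zrange [0.264 0.273] plane mean [0.5503 0.0508] dir [0.996 0.094] ext -0.0247 0.0279
```

View pics/t3.png

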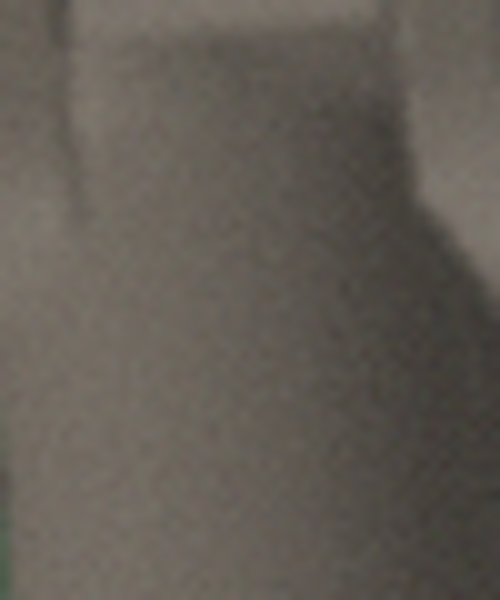

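Run:
```python
from h import *
d=cam('scene')
for u in (274,276):
  for v in range(146,168): print(u,v,dep(d,u,v).round(3),d['frame'][v,u])
h=d['frame'][135:172,255:295,::-1]; cv2.imwrite('pics/s4.png',cv2.resize(h,None,fx=18,fy=16,interpolation=cv2.INTER_NEAREST))
```

```text
274 146 [0.561 0.041 0.329] [79 78 77]
274 147 [0.564 0.038 0.328] [80 79 78]
274 148 [0.562 0.04  0.323] [81 79 78]
274 149 [0.562 0.041 0.318] [81 77 77]
274 150 [0.564 0.039 0.317] [81 79 79]
274 151 [0.564 0.039 0.312] [82 81 79]
274 152 [0.564 0.039 0.309] [81 79 79]
274 153 [0.561 0.042 0.301] [84 81 81]
274 154 [0.562 0.042 0.298] [81 80 79]
274 155 [0.564 0.039 0.297] [82 79 79]
274 156 [0.564 0.039 0.293] [82 81 79]
274 157 [0.564 0.04  0.289] [83 82 81]
274 158 [0.566 0.037 0.287] [84 79 78]
274 159 [0.557 0.048 0.271] [91 61 60]
274 160 [0.556 0.05  0.265] [93 41 39]
274 161 [0.556 0.05  0.261] [94 43 41]
274 162 [0.553 0.053 0.253] [107  84  81]
274 163 [0.556 0.05  0.252] [104  98  94]
274 164 [0.557 0.049 0.249] [93 89 88]
274 165 [0.382 0.255 0.005] [139 134 130]
274 166 [0.384 0.253 0.002] [173 165 160]
274 167 [0.387 0.25  0.001] [176 170 163]
276 146 [0.57  0.04  0.334] [81 79 78]
276 147 [0.571 0.039 0.332] [80 78 77]
276 148 [0.57  0.041 0.326] [81 79 77]
276 149 [0.572 0.038 0.325] [79 77 77]
276 150 [0.568 0.043 0.317] [83 82 80]
276 151 [0.571 0.04  0.316] [83 80 79]
276 152 [0.569 0.042 0.31 ] [84 82 82]
276 153 [0.572 0.039 0.309] [82 80 80]
276 154 [0.571 0.04  0.305] [82 80 78]
276 155 [0.57  0.042 0.299] [80 79 79]
276 156 [0.573 0.038 0.299] [83 80 80]
276 157 [0.57  0.042 0.291] [83 81 80]
276 158 [0.573 0.039 0.29 ] [80 79 77]
276 159 [0.572 0.04  0.285] [83 75 74]
276 160 [0.561 0.053 0.266] [94 56 54]
276 161 [0.565 0.049 0.267] [94 37 33]
276 162 [0.564 0.05  0.262] [91 42 38]
276 163 [0.562 0.053 0.255] [104  81  80]
276 164 [0.565 0.05  0.254] [96 88 86]
276 165 [0.566 0.049 0.251] [82 81 78]
276 166 [0.54  0.08  0.211] [77 85 77]
276 167 [0.546 0.072 0.215] [68 90 72]
```

View pics/s4.png

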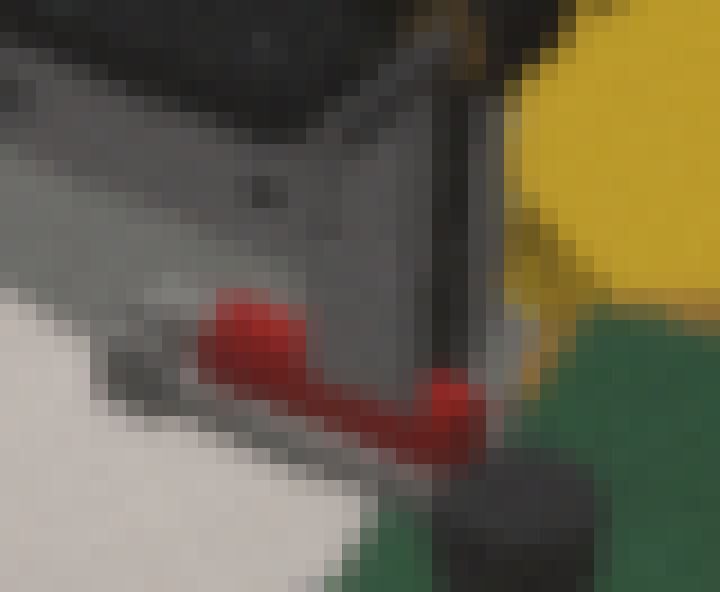

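Run:
```python
from h import *
d=cam('scene')
for y in(.0208,.033,.083,.096):
  for x in (-.008,.008):
   for z in(.3037,): u,v=proj(d,[.5644+x,y,z]); print(y,x,z,(u-240)*8,(v-100)*8)
s=manip.sense(); print(manip.pinch_z)
print([k for k in dir(manip) if k[0]!='_'])
```

```text
0.0208 -0.008 0.3037 224.64486383528583 439.68581544552103
0.0208 0.008 0.3037 256.12366129564 458.8035473087448
0.033 -0.008 0.3037 246.37828210379075 424.61937991089576
0.033 0.008 0.3037 277.8305228089107 443.53889686555544
0.083 -0.008 0.3037 333.1125417618705 364.49187876784526
0.083 0.008 0.3037 364.4440809576172 382.6307048649496
0.096 -0.008 0.3037 355.06739875517906 349.27193345252635
0.096 0.008 0.3037 386.36465261795274 367.2157696517065
0.0188
['PlanningError', 'get_image', 'job_done', 'pinch_z', 'sense']
```

Run:
```python
from h import *
d=cam('scene')
for u in (262,268,274,280):
  print(u,[(v,dep(d,u,v).round(3).tolist()) for v in range(118,150,3)])
```

```text
262 [(118, [0.12, 0.464, 0.003]), (121, [0.134, 0.449, 0.0]), (124, [0.146, 0.436, -0.004]), (127, [0.545, 0.005, 0.41]), (130, [0.555, -0.006, 0.411]), (133, [0.566, -0.018, 0.412]), (136, [0.574, -0.027, 0.411]), (139, [0.58, -0.033, 0.408]), (142, [0.578, -0.031, 0.395]), (145, [0.573, -0.024, 0.377]), (148, [0.271, 0.302, 0.004])]
268 [(118, [0.559, 0.013, 0.443]), (121, [0.557, 0.016, 0.431]), (124, [0.557, 0.016, 0.42]), (127, [0.559, 0.014, 0.412]), (130, [0.568, 0.004, 0.412]), (133, [0.577, -0.005, 0.411]), (136, [0.587, -0.016, 0.412]), (139, [0.595, -0.025, 0.411]), (142, [0.599, -0.029, 0.405]), (145, [0.592, -0.021, 0.386]), (148, [0.594, -0.022, 0.377])]
274 [(118, [0.577, 0.018, 0.45]), (121, [0.579, 0.016, 0.441]), (124, [0.578, 0.018, 0.429]), (127, [0.578, 0.018, 0.42]), (130, [0.581, 0.015, 0.413]), (133, [0.59, 0.005, 0.412]), (136, [0.599, -0.005, 0.413]), (139, [0.603, -0.009, 0.406]), (142, [0.594, 0.002, 0.384]), (145, [0.564, 0.038, 0.336]), (148, [0.563, 0.039, 0.323])]
280 [(118, [0.595, 0.022, 0.456]), (121, [0.575, 0.046, 0.424]), (124, [0.582, 0.039, 0.421]), (127, [0.585, 0.036, 0.413]), (130, [0.586, 0.036, 0.404]), (133, [0.586, 0.036, 0.393]), (136, [0.59, 0.032, 0.387]), (139, [0.59, 0.032, 0.376]), (142, [0.565, 0.063, 0.334]), (145, [0.566, 0.063, 0.323]), (148, [0.568, 0.062, 0.313])]
```

```bash
python3 -m inch '[{"linear":[0,0,0],"delta_rot":[0,0,0]},{"linear":[0,0,0],"delta_rot":[0,0,0]},{"linear":[0,0,0],"delta_rot":[0,0,0]},{"linear":[0,0,0],"delta_rot":[0,0,0]},{"linear":[0,0,0],"delta_rot":[0,0,0]},{"linear":[0,0,0.003],"delta_rot":[0,0,0]},{"linear":[0,0,0.003],"delta_rot":[0,0,0]},{"linear":[0,0,0.003],"delta_rot":[0,0,0]},{"linear":[0,0,0.003],"delta_rot":[0,0,0]},{"linear":[0,0,0.002],"delta_rot":[0,0,0]}]' 0.05 8
python3 st.py 0.5635 .0565 .247 97.5
python3 - <<'E'
from h import *
d=cam('scene'); save(d,'s5',(240,100,320,180),8)
for u in (268,270,272,274): print(u,[(v,dep(d,u,v).round(3).tolist()) for v in range(148,166,2)])
E
```

```text
t: 6.85
tool_pos: [0.561, 0.056, 0.2259]
ee_rot: [-0.212, 3.129, 0.006]
force: [0.4, 0.0, -0.6]
width: 0.0497
t 6.85 tcp [0.561  0.056  0.2259] yaw_y 97.76 z [ 0.005  0.004 -1.   ] q [-0.59  0.2   0.44  1.82 -0.1   1.13  1.59] F [ 0.4   0.02 -0.58] T [ 0.06 -0.   -0.01] w 0.0497
need lin mm [ -2.6   0.3 -21.1] rot deg [0.18 0.32 0.26]
268 [(148, [0.597, -0.027, 0.382]), (150, [0.594, -0.023, 0.371]), (152, [0.592, -0.02, 0.36]), (154, [0.593, -0.021, 0.354]), (156, [0.557, 0.02, 0.3]), (158, [0.557, 0.02, 0.292]), (160, [0.561, 0.016, 0.289]), (162, [0.558, 0.019, 0.277]), (164, [0.558, 0.019, 0.27])]
270 [(148, [0.604, -0.026, 0.386]), (150, [0.605, -0.026, 0.379]), (152, [0.6, -0.02, 0.365]), (154, [0.601, -0.022, 0.359]), (156, [0.566, 0.018, 0.307]), (158, [0.565, 0.02, 0.297]), (160, [0.566, 0.019, 0.291]), (162, [0.566, 0.02, 0.282]), (164, [0.568, 0.017, 0.277])]
272 [(148, [0.606, -0.02, 0.382]), (150, [0.604, -0.017, 0.372]), (152, [0.603, -0.015, 0.364]), (154, [0.605, -0.018, 0.359]), (156, [0.573, 0.02, 0.31]), (158, [0.576, 0.017, 0.305]), (160, [0.573, 0.021, 0.294]), (162, [0.575, 0.018, 0.288]), (164, [0.577, 0.016, 0.283])]
274 [(148, [0.576, 0.024, 0.34]), (150, [0.574, 0.026, 0.33]), (152, [0.573, 0.028, 0.321]), (154, [0.575, 0.026, 0.315]), (156, [0.573, 0.029, 0.305]), (158, [0.575, 0.027, 0.299]), (160, [0.574, 0.028, 0.289]), (162, [0.574, 0.029, 0.281]), (164, [0.574, 0.029, 0.273])]
```

View pics/s5.png

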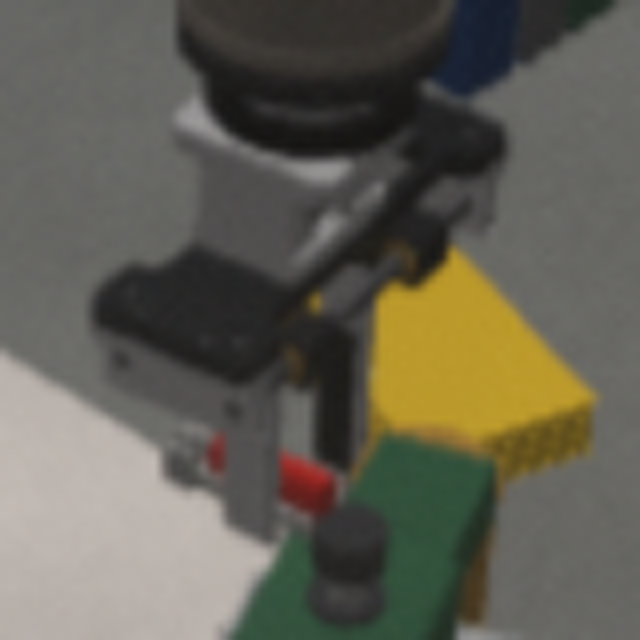

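```bash
python3 -m inch '[{"linear":[0,0,0.004],"delta_rot":[0,0,0]},{"linear":[0,0,0.004],"delta_rot":[0,0,0]},{"linear":[0,0,0.004],"delta_rot":[0,0,0]},{"linear":[0,0,0.004],"delta_rot":[0,0,0]},{"linear":[0,0,0],"delta_rot":[0,0,0]},{"linear":[0,0,0],"delta_rot":[0,0,0]},{"linear":[0,0,0],"delta_rot":[0,0,0]},{"linear":[0,0,0],"delta_rot":[0,0,0]},{"linear":[0,0,0],"delta_rot":[0,0,0]},{"linear":[0,0,0],"delta_rot":[0,0,0]}]'
python3 -m inch '[{"linear":[0,0,0],"delta_rot":[0,0,0]},{"linear":[0,0,0],"delta_rot":[0,0,0]},{"linear":[0,0,0],"delta_rot":[0,0,0]},{"linear":[0,0,0],"delta_rot":[0,0,0]},{"linear":[0,0,0],"delta_rot":[0,0,0]},{"linear":[0,0,0],"delta_rot":[0,0,0]},{"linear":[0,0,0],"delta_rot":[0,0,0]},{"linear":[0,0,0],"delta_rot":[0,0,0]},{"linear":[0,0,0],"delta_rot":[0,0,0]},{"linear":[0,0,0],"delta_rot":[0,0,0]}]' 0.005 8
python3 st.py 0.5635 .0565 .207 97.5
python3 - <<'E'
from h import *
d=cam('scene'); save(d,'s6',(240,100,320,180),8)
E
```

```text
t: 7.9
tool_pos: [0.5611, 0.056, 0.2084]
ee_rot: [-0.212, 3.129, 0.005]
force: [0.6, 0.3, 0.4]
width: 0.0499
t: 8.9
tool_pos: [0.5612, 0.0571, 0.2086]
ee_rot: [-0.214, 3.129, 0.007]
force: [-0.1, 1.8, 0.2]
width: 0.0175
t 8.9 tcp [0.5612 0.0571 0.2086] yaw_y 97.82 z [ 0.005  0.005 -1.   ] q [-0.58  0.22  0.44  1.85 -0.11  1.09  1.6 ] F [-0.11  1.81  0.22] T [0.34 0.04 0.06] w 0.0175
need lin mm [-2.2 -0.9  1.6] rot deg [0.23 0.34 0.32]
```

View pics/s6.png

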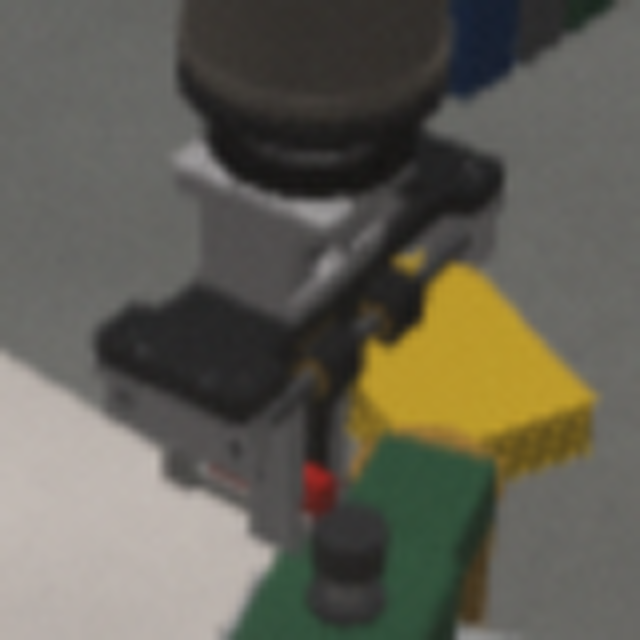

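```bash
python3 -m inch '[{"linear":[0.0007,0,-0.0082],"delta_rot":[0,0,0]},{"linear":[0.0021,0,-0.0079],"delta_rot":[0,0,0]},{"linear":[0.0035,0,-0.0074],"delta_rot":[0,0,0]},{"linear":[0.0047,0,-0.0067],"delta_rot":[0,0,0]},{"linear":[0.0058,0,-0.0058],"delta_rot":[0,0,0]},{"linear":[0.0067,0,-0.0047],"delta_rot":[0,0,0]},{"linear":[0.0074,0,-0.0035],"delta_rot":[0,0,0]},{"linear":[0.0079,0,-0.0021],"delta_rot":[0,0,0]},{"linear":[0.0082,0,-0.0007],"delta_rot":[0,0,0]},{"linear":[0,0,0],"delta_rot":[0,0,0]}]'
python3 st.py 0.514 .05 .255 97.5
python3 - <<'E'
from h import *
d=cam('scene'); save(d,'s7',(240,90,320,180),7)
E
```

```text
t: 9.95
tool_pos: [0.5112, 0.0495, 0.2607]
ee_rot: [-0.213, 3.125, 0.008]
force: [0.4, 0.0, -2.8]
width: 0.0175
t 9.95 tcp [0.5112 0.0495 0.2607] yaw_y 97.79 z [ 0.009  0.006 -1.   ] q [-0.62  0.07  0.43  1.88 -0.04  1.18  1.53] F [ 0.44  0.05 -2.76] T [-0.03  0.02  0.05] w 0.0175
need lin mm [-2.8  0.1  5.7] rot deg [0.25 0.57 0.28]
```

View pics/s7.png

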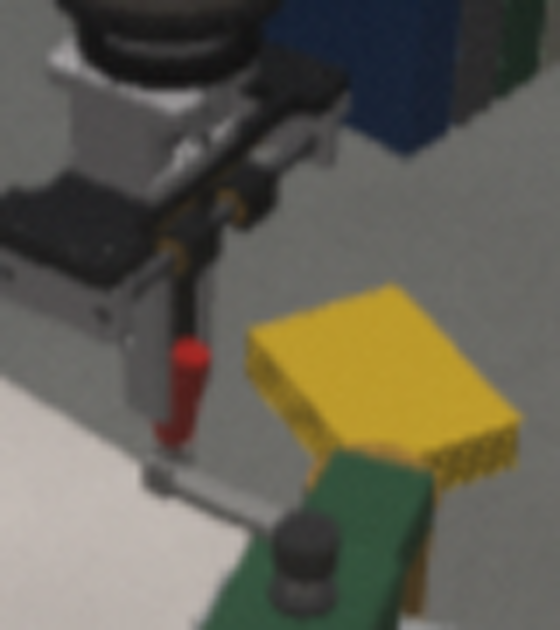

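```bash
python3 -m inch '[{"linear":[0.001,0,0.001],"delta_rot":[0,0,0]},{"linear":[0.001,0,0.001],"delta_rot":[0,0,0]},{"linear":[0.001,0,0],"delta_rot":[0,0,0]},{"linear":[0,0,0],"delta_rot":[0,0,0]},{"linear":[0,0,0],"delta_rot":[0,0,0]},{"linear":[0,0,0],"delta_rot":[0,0,0]},{"linear":[0,0,0],"delta_rot":[0,0,0]},{"linear":[0,0,0],"delta_rot":[0,0,0]},{"linear":[0,0,0],"delta_rot":[0,0,0]},{"linear":[0,0,0],"delta_rot":[0,0,0]}]'
python3 st.py 0.514 .05 .255 97.5
python3 - <<'E'
from h import *
d=cam('scene'); save(d,'s8',(240,90,320,180),7)
for n in ('scene','top'):
  d=cam(n)
  h=cv2.cvtColor(d['frame'],cv2.COLOR_RGB2HSV); m=((h[...,0]<6)|(h[...,0]>174))&(h[...,1]>150)&(h[...,2]>60)
  v,u=np.where(m); k=(u>200)&(u<300)&(v<200)&(v>120); P=np.array([dep(d,a,b) for a,b in zip(u[k],v[k])])
  for z0 in np.arange(.26,.35,.01):
    q=P[abs(P[:,2]-z0)<.005] if len(P) else []
    if len(q): print(n,z0.round(2),len(q),q.mean(0).round(4))
E
```

```text
t: 11.0
tool_pos: [0.5108, 0.0494, 0.2602]
ee_rot: [-0.212, 3.122, 0.008]
force: [0.2, 0.8, 5.8]
width: 0.0177
t 11.0 tcp [0.5108 0.0494 0.2602] yaw_y 97.78 z [ 0.012  0.006 -1.   ] q [-0.62  0.07  0.43  1.89 -0.04  1.18  1.53] F [0.23 0.83 5.83] T [ 0.18 -0.12  0.04] w 0.0177
need lin mm [-3.1  0.1  5.3] rot deg [0.25 0.71 0.28]
scene 0.28 3 [0.5202 0.0452 0.2811]
scene 0.29 3 [0.5238 0.0456 0.291 ]
scene 0.3 2 [0.5251 0.0455 0.3004]
scene 0.31 8 [0.5254 0.0444 0.3106]
scene 0.32 12 [0.5267 0.0478 0.3216]
scene 0.33 13 [0.5228 0.0494 0.3272]
```

View pics/s8.png

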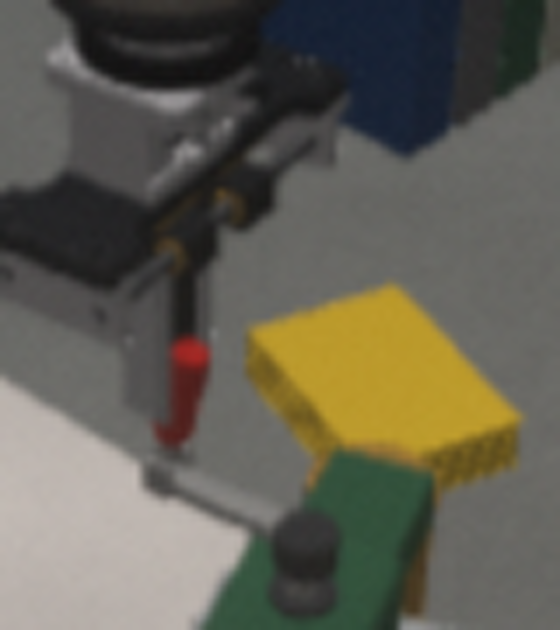

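```bash
python3 -m inch '[{"linear":[0.003,0,0],"delta_rot":[0,0,0]},{"linear":[0.003,0,0],"delta_rot":[0,0,0]},{"linear":[0.003,0,0],"delta_rot":[0,0,0]},{"linear":[0,0,0],"delta_rot":[0,0,0]},{"linear":[0,0,0],"delta_rot":[0,0,0]},{"linear":[0,0,0],"delta_rot":[0,0,0]},{"linear":[0,0,0],"delta_rot":[0,0,0]},{"linear":[0,0,0],"delta_rot":[0,0,0]},{"linear":[0,0,0],"delta_rot":[0,0,0]},{"linear":[0,0,0],"delta_rot":[0,0,0]}]'
python3 st.py 0.514 .05 .255 97.5
cat > sl.py <<'E'
from h import *
import sys
d=cam('scene')
h=cv2.cvtColor(d['frame'],cv2.COLOR_RGB2HSV); m=((h[...,0]<6)|(h[...,0]>174))&(h[...,1]>150)&(h[...,2]>60)
m[210:]=0
v,u=np.where(m); print('px',len(u))
for r in range(v.min(),v.max()+1): 
    k=u[v==r]; print(r,k.min(),k.max(),end='; ')
save(d,sys.argv[1],(230,90,330,200),6)
E
python3 sl.py s9
```

```text
t: 12.15
tool_pos: [0.5022, 0.0481, 0.2601]
ee_rot: [-0.212, 3.121, 0.007]
force: [2.0, 0.9, 3.0]
width: 0.0163
t 12.15 tcp [0.5022 0.0481 0.2601] yaw_y 97.77 z [ 0.013  0.006 -1.   ] q [-0.63  0.05  0.43  1.9  -0.03  1.18  1.52] F [2.03 0.89 2.99] T [ 0.21 -0.72  0.05] w 0.0163
need lin mm [-11.9   0.3   5.2] rot deg [0.22 0.78 0.27]
px 54
137 263 265; 138 263 266; 139 262 266; 140 263 266; 141 263 266; 142 263 266; 143 263 266; 144 263 265; 145 263 265; 146 263 265; 147 263 265; 148 263 265; 149 263 265; 150 263 265; 151 263 265; 152 263 264;
```

View pics/s9.png

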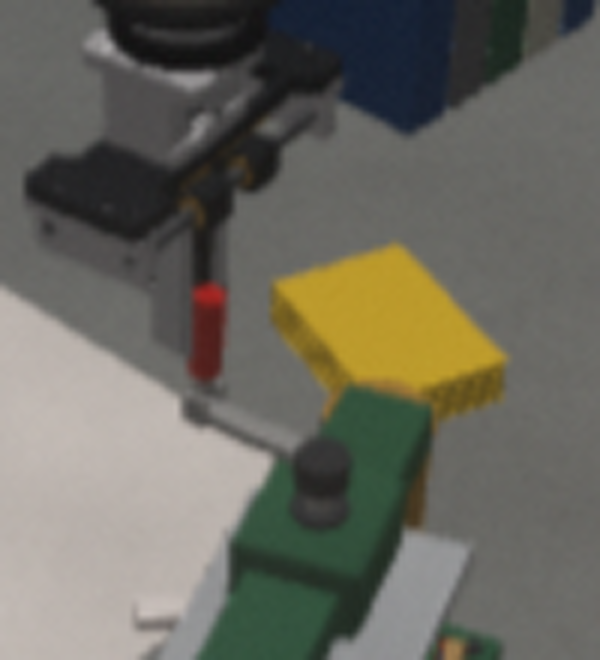

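```bash
python3 - <<'E'
from h import *
d=cam('scene')
for p in ([.513,.05],[.516,.05],[.510,.05],[.513,.047],[.513,.053]):
    print(p,[np.round(proj(d,p+[z]),2).tolist() for z in (.276,.328)])
print([ (v,dep(d,264.5,v).round(4).tolist()) for v in range(136,158,2)])
E
python3 -m inch '[{"linear":[0,0,0],"delta_rot":[0,0,0]},{"linear":[0,0,0],"delta_rot":[0,0,0]},{"linear":[0,0,0],"delta_rot":[0,0,0]},{"linear":[0,0,0],"delta_rot":[0,0,0]},{"linear":[0,0,0],"delta_rot":[0,0,0]},{"linear":[0,0,0],"delta_rot":[0,0,0]},{"linear":[-0.005,0,0],"delta_rot":[0,0,0]},{"linear":[-0.004,0,0],"delta_rot":[0,0,0]},{"linear":[0,0,0],"delta_rot":[0,0,0]},{"linear":[0,0,0],"delta_rot":[0,0,0]}]' 0.05 8
python3 st.py 0.512 .05 .255 97.5; python3 sl.py s10
```

```text
[0.513, 0.05] [[264.02, 151.19], [264.23, 138.09]]
[0.516, 0.05] [[264.71, 151.62], [264.95, 138.51]]
[0.51, 0.05] [[263.32, 150.77], [263.52, 137.67]]
[0.513, 0.047] [[263.37, 151.63], [263.57, 138.53]]
[0.513, 0.053] [[264.66, 150.75], [264.9, 137.65]]
[(136, [0.5052, 0.0597, 0.3265]), (138, [0.5116, 0.0528, 0.326]), (140, [0.5174, 0.0465, 0.325]), (142, [0.5169, 0.0472, 0.3165]), (144, [0.5176, 0.0466, 0.3094]), (146, [0.5221, 0.0418, 0.3069]), (148, [0.5207, 0.0435, 0.2971]), (150, [0.52, 0.0445, 0.2881]), (152, [0.5205, 0.0441, 0.2806]), (154, [0.5158, 0.0494, 0.2665]), (156, [0.5209, 0.044, 0.2645])]
t: 13.25
tool_pos: [0.5099, 0.0489, 0.2586]
ee_rot: [-0.212, 3.126, 0.006]
force: [0.1, 0.3, 0.2]
width: 0.0497
t 13.25 tcp [0.5099 0.0489 0.2586] yaw_y 97.76 z [ 0.008  0.004 -1.   ] q [-0.62  0.07  0.43  1.89 -0.04  1.18  1.53] F [0.11 0.34 0.18] T [ 0.    0.03 -0.02] w 0.0497
need lin mm [-2.2  0.8  3.7] rot deg [0.18 0.5  0.26]
px 61
138 263 267; 139 262 267; 140 262 267; 141 263 266; 142 263 266; 143 263 266; 144 262 265; 145 262 265; 146 262 265; 147 262 265; 148 262 265; 149 262 265; 150 262 265; 151 263 265; 152 264 264;
```

View pics/s10.png

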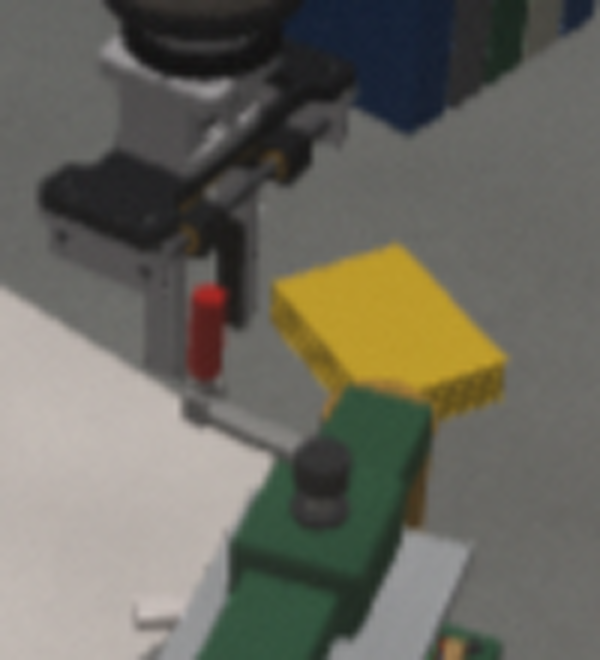

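```bash
python3 -m inch '[{"linear":[-0.003,0.001,0.002],"delta_rot":[0,0,0]},{"linear":[0,0,0],"delta_rot":[0,0,0]},{"linear":[0,0,0],"delta_rot":[0,0,0]},{"linear":[0,0,0],"delta_rot":[0,0,0]},{"linear":[0,0,0],"delta_rot":[0,0,0]},{"linear":[0,0,0],"delta_rot":[0,0,0]},{"linear":[0,0,0],"delta_rot":[0,0,0]},{"linear":[0,0,0],"delta_rot":[0,0,0]},{"linear":[0,0,0],"delta_rot":[0,0,0]},{"linear":[0,0,0],"delta_rot":[0,0,0]}]' 0.005 40
python3 st.py 0.513 .05 .255 97.5
python3 -m inch '[{"linear":[0.003,0,0],"delta_rot":[0,0,0]},{"linear":[0.003,0,0],"delta_rot":[0,0,0]},{"linear":[0.003,0,0],"delta_rot":[0,0,0]},{"linear":[0,0,0],"delta_rot":[0,0,0]},{"linear":[0,0,0],"delta_rot":[0,0,0]},{"linear":[0,0,0],"delta_rot":[0,0,0]},{"linear":[0,0,0],"delta_rot":[0,0,0]},{"linear":[0,0,0],"delta_rot":[0,0,0]},{"linear":[0,0,0],"delta_rot":[0,0,0]},{"linear":[0,0,0],"delta_rot":[0,0,0]}]'
python3 st.py 0.513 .05 .255 97.5;  python3 sl.py s11
```

```text
t: 14.3
tool_pos: [0.5128, 0.05, 0.2565]
ee_rot: [-0.212, 3.126, 0.005]
force: [-0.5, -0.1, -0.6]
width: 0.0176
t 14.3 tcp [0.5128 0.05   0.2565] yaw_y 97.75 z [ 0.008  0.004 -1.   ] q [-0.62  0.08  0.43  1.88 -0.04  1.18  1.53] F [-0.48 -0.1  -0.63] T [-0.11 -0.06  0.04] w 0.0176
need lin mm [-0.2 -0.1  1.5] rot deg [0.17 0.5  0.25]
t: 15.3
tool_pos: [0.5094, 0.0495, 0.2568]
ee_rot: [-0.211, 3.113, 0.005]
force: [2.5, -0.2, -1.9]
width: 0.0175
t 15.3 tcp [0.5094 0.0495 0.2568] yaw_y 97.76 z [ 0.021  0.005 -1.   ] q [-0.63  0.06  0.43  1.9  -0.03  1.16  1.52] F [ 2.49 -0.19 -1.95] T [-0.07 -0.58  0.01] w 0.0175
need lin mm [-3.6  0.   1.9] rot deg [0.1  1.22 0.26]
px 20
137 264 265; 138 264 266; 139 264 266; 140 264 265; 141 265 265; 142 265 265; 143 265 265; 144 265 265; 145 265 265; 146 265 265; 147 265 265; 148 265 265; 149 265 265; 150 265 265;
```

```bash
cat > cr.py <<'E'
from h import *
import sys
C=np.array([float(sys.argv[1]),float(sys.argv[2])]) if len(sys.argv)>2 else np.array([.587,.0597])
s=manip.sense(); M=R.from_rotvec(s['ee_rot']).as_matrix()
g=s['tool_pos'][:2]-M[:2,2]*.0188
r=g-C; phi=np.arctan2(r[1],r[0]); er=r/np.hypot(*r); et=np.array([er[1],-er[0]])
print('t',round(s['t'],2),'g',g.round(4),'rad',(np.hypot(*r)*1000).round(1),'phi',np.degrees(phi).round(1),'yaw_x-phi',((np.degrees(np.arctan2(M[1,0],M[0,0])-phi)+180)%360-180).round(1),'z',s['tool_pos'][2].round(4),'tilt xy(tool z)',M[:,2].round(3),'Ft',(s['force'][:2]@et).round(2),'Fr',(s['force'][:2]@er).round(2),'Fz',s['force'][2].round(2),'T',s['wrist_torque'].round(2),'w',round(s['width'],4),'q7',s['joint_positions'][6].round(2))
E
python3 cr.py
python3 -m inch '[{"linear":[-0.0002,0.0053,0],"delta_rot":[0,0.1,4]},{"linear":[-0.0002,0.0053,0],"delta_rot":[0,0.1,4]},{"linear":[-0.0002,0.0053,0],"delta_rot":[0,0.1,4]},{"linear":[-0.0002,0.0053,0],"delta_rot":[0,0.1,4]},{"linear":[-0.0002,0.0053,0],"delta_rot":[0,0.1,4]},{"linear":[-0.0002,0.0053,0],"delta_rot":[0,0.1,4]},{"linear":[-0.0002,0.0053,0],"delta_rot":[0,0.1,4]},{"linear":[-0.0002,0.0053,0],"delta_rot":[0,0.1,4]},{"linear":[-0.0002,0.0053,0],"delta_rot":[0,0.1,4]},{"linear":[-0.0002,0.0053,0],"delta_rot":[0,0.1,4]}]'
python3 cr.py;  python3 sl.py s12
```

```text
t 15.35 g [0.509  0.0494] rad 78.7 phi -172.4 yaw_x-phi 0.2 z 0.2568 tilt xy(tool z) [ 0.021  0.005 -1.   ] Ft 0.49 Fr -2.53 Fz -2.81 T [-0.04 -0.56 -0.01] w 0.0173 q7 1.52
t: 16.35
tool_pos: [0.5142, 0.0891, 0.2566]
ee_rot: [-0.924, -2.991, 0.012]
force: [-9.2, -4.4, 8.6]
width: 0.0175
t 16.35 g [0.5144 0.0892] rad 78.3 phi 157.9 yaw_x-phi -12.2 z 0.2566 tilt xy(tool z) [-0.013 -0.004 -1.   ] Ft -7.55 Fr 6.86 Fz 8.57 T [-0.97  2.51 -0.11] w 0.0175 q7 0.73
px 57
133 272 276; 134 272 276; 135 272 275; 136 272 275; 137 272 275; 138 272 275; 139 272 275; 140 272 275; 141 272 275; 142 272 275; 143 272 275; 144 272 275; 145 272 274; 146 272 274; 147 273 273;
```

View pics/s12.png

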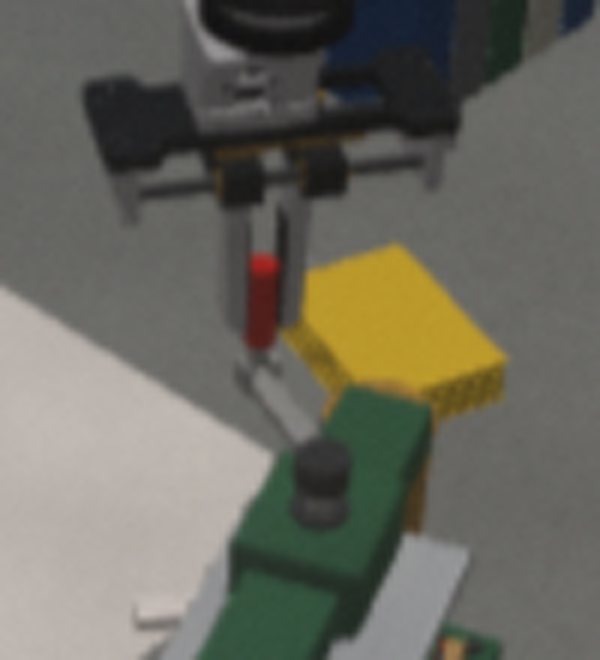

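```bash
python3 -m inch '[{"linear":[0.0013,0.006,0],"delta_rot":[0,0,2.3]},{"linear":[0.0012,0.006,0],"delta_rot":[0,0,2.3]},{"linear":[0.001,0.006,0],"delta_rot":[0,0,2.3]},{"linear":[0.0008,0.006,0],"delta_rot":[0,0,2.3]},{"linear":[0.0007,0.006,0],"delta_rot":[0,0,2.3]},{"linear":[0.0006,0.006,0],"delta_rot":[0,0,2.3]},{"linear":[0.0004,0.006,0],"delta_rot":[0,0,2.3]},{"linear":[0.0003,0.006,0],"delta_rot":[0,0,2.3]},{"linear":[0.0001,0.006,0],"delta_rot":[0,0,2.3]},{"linear":[0,0.006,0],"delta_rot":[0,0,2.3]}]'
python3 cr.py;  python3 sl.py s13
```

```text
t: 17.4
tool_pos: [0.5461, 0.1271, 0.2566]
ee_rot: [-1.538, -2.718, 0.04]
force: [-5.5, -4.1, 5.1]
width: 0.0175
t 17.4 g [0.5467 0.1274] rad 78.8 phi 120.8 yaw_x-phi 0.2 z 0.2566 tilt xy(tool z) [-0.029 -0.013 -1.   ] Ft -6.82 Fr -0.73 Fz 5.09 T [-0.88  1.14  0.  ] w 0.0175 q7 0.29
px 61
132 287 290; 133 287 290; 134 287 290; 135 287 290; 136 287 290; 137 287 290; 138 287 290; 139 287 290; 140 286 290; 141 286 290; 142 286 290; 143 286 290; 144 287 290; 145 287 289; 146 287 288;
```

View pics/s13.png

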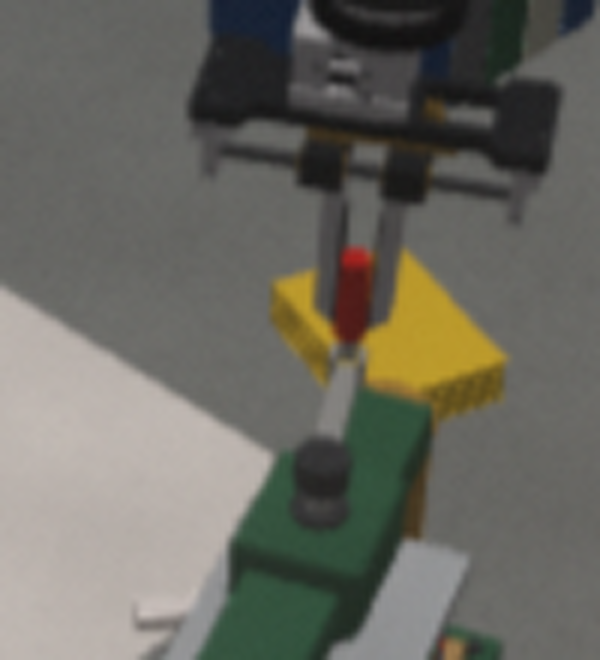

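```bash
python3 -m inch '[{"linear":[-0.0002,0.006,0],"delta_rot":[-0.15,0,3.6]},{"linear":[-0.0002,0.006,0],"delta_rot":[-0.15,0,3.6]},{"linear":[-0.0002,0.006,0],"delta_rot":[-0.15,0,3.6]},{"linear":[-0.0002,0.006,0],"delta_rot":[-0.15,0,3.6]},{"linear":[-0.0002,0.006,0],"delta_rot":[-0.15,0,3.6]},{"linear":[-0.0002,0.006,0],"delta_rot":[-0.15,0,3.6]},{"linear":[-0.0002,0.006,0],"delta_rot":[-0.15,0,3.6]},{"linear":[-0.0002,0.006,0],"delta_rot":[-0.15,0,3.6]},{"linear":[-0.0002,0.006,0],"delta_rot":[-0.15,0,3.6]},{"linear":[-0.0002,0.006,0],"delta_rot":[-0.15,0,3.6]}]'
python3 cr.py;  python3 sl.py s14
```

```text
t: 18.45
tool_pos: [0.5968, 0.1371, 0.2566]
ee_rot: [-2.341, -2.083, 0.036]
force: [-6.8, -1.7, 5.8]
width: 0.0175
t 18.45 g [0.5972 0.1372] rad 78.2 phi 82.5 yaw_x-phi 0.9 z 0.2566 tilt xy(tool z) [-0.022 -0.01  -1.   ] Ft -6.55 Fr -2.56 Fz 5.85 T [-0.54  1.66 -0.02] w 0.0175 q7 -0.28
px 47
136 302 303; 137 301 304; 138 301 304; 139 301 304; 140 301 303; 141 301 303; 142 301 303; 143 300 303; 144 300 302; 145 300 302; 146 300 302; 147 300 302; 148 301 302; 149 301 302; 150 301 302; 151 301 302;
```

```bash
python3 -m inch '[{"linear":[-0.0001,0.004,-0.0003],"delta_rot":[-0.15,0,2.3]},{"linear":[-0.0001,0.004,-0.0003],"delta_rot":[-0.15,0,2.3]},{"linear":[-0.0001,0.004,-0.0003],"delta_rot":[-0.15,0,2.3]},{"linear":[-0.0001,0.004,-0.0003],"delta_rot":[-0.15,0,2.3]},{"linear":[-0.0001,0.004,-0.0003],"delta_rot":[-0.15,0,2.3]},{"linear":[-0.0001,0.004,-0.0003],"delta_rot":[-0.15,0,2.3]},{"linear":[-0.0001,0.004,-0.0003],"delta_rot":[-0.15,0,2.3]},{"linear":[-0.0001,0.004,-0.0003],"delta_rot":[-0.15,0,2.3]},{"linear":[-0.0001,0.004,-0.0003],"delta_rot":[-0.15,0,2.3]},{"linear":[-0.0001,0.004,-0.0003],"delta_rot":[-0.15,0,2.3]}]'
python3 cr.py;  python3 sl.py s15
```

```text
t: 19.5
tool_pos: [0.6231, 0.1279, 0.2567]
ee_rot: [2.728, 1.556, -0.045]
force: [-7.0, 1.9, 2.2]
width: 0.0174
t 19.5 g [0.6235 0.1281] rad 77.6 phi 61.9 yaw_x-phi -2.5 z 0.2567 tilt xy(tool z) [-0.025 -0.015 -1.   ] Ft -7.09 Fr -1.67 Fz 2.22 T [ 0.45  1.65 -0.1 ] w 0.0174 q7 -0.63
px 21
141 307 307; 142 306 307; 143 306 307; 144 306 307; 145 306 306; 146 306 306; 147 306 306; 148 305 306; 149 305 306; 150 305 305; 151 305 305; 152 305 305; 153 305 305; 154 305 305; 155 305 305; 156 305 305;
```

View pics/s15.png

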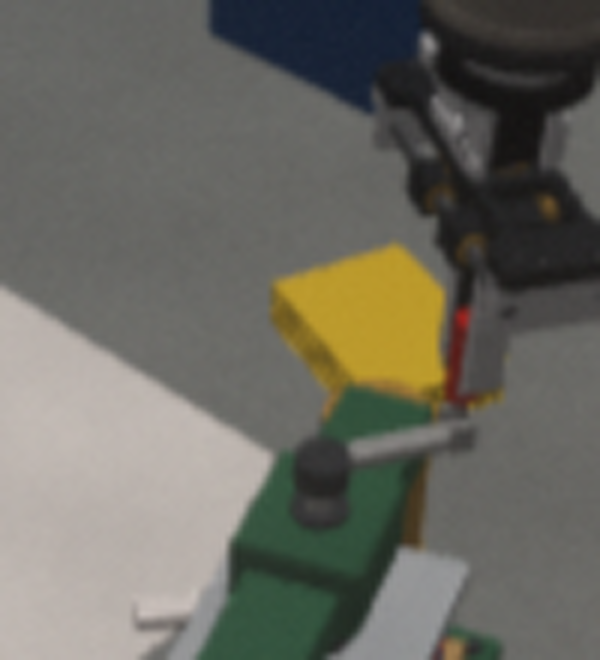

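```bash
python3 -m inch '[{"linear":[-0.0001,0.004,-0.0001],"delta_rot":[-0.15,-0.1,2]},{"linear":[-0.0001,0.004,-0.0001],"delta_rot":[-0.15,-0.1,2]},{"linear":[-0.0001,0.004,-0.0001],"delta_rot":[-0.15,-0.1,2]},{"linear":[-0.0001,0.004,-0.0001],"delta_rot":[-0.15,-0.1,2]},{"linear":[-0.0001,0.004,-0.0001],"delta_rot":[-0.15,-0.1,2]},{"linear":[-0.0001,0.004,-0.0001],"delta_rot":[-0.15,-0.1,2]},{"linear":[-0.0001,0.004,-0.0001],"delta_rot":[-0.15,-0.1,2]},{"linear":[-0.0001,0.004,-0.0001],"delta_rot":[-0.15,-0.1,2]},{"linear":[-0.0001,0.004,-0.0001],"delta_rot":[-0.15,-0.1,2]},{"linear":[-0.0001,0.004,-0.0001],"delta_rot":[-0.15,-0.1,2]}]'
python3 cr.py;  python3 - <<'E'
from h import *
d=cam('scene'); save(d,'s16',(235,180,325,250),8)
E
```

```text
t: 20.55
tool_pos: [0.6424, 0.1117, 0.2566]
ee_rot: [2.943, 1.043, -0.078]
force: [-6.7, 4.3, 1.5]
width: 0.0174
t 20.55 g [0.6432 0.1123] rad 76.9 phi 43.1 yaw_x-phi -4.1 z 0.2566 tilt xy(tool z) [-0.041 -0.034 -0.999] Ft -7.7 Fr -1.93 Fz 1.48 T [ 1.26  1.53 -0.12] w 0.0174 q7 -0.92
```

View pics/s16.png

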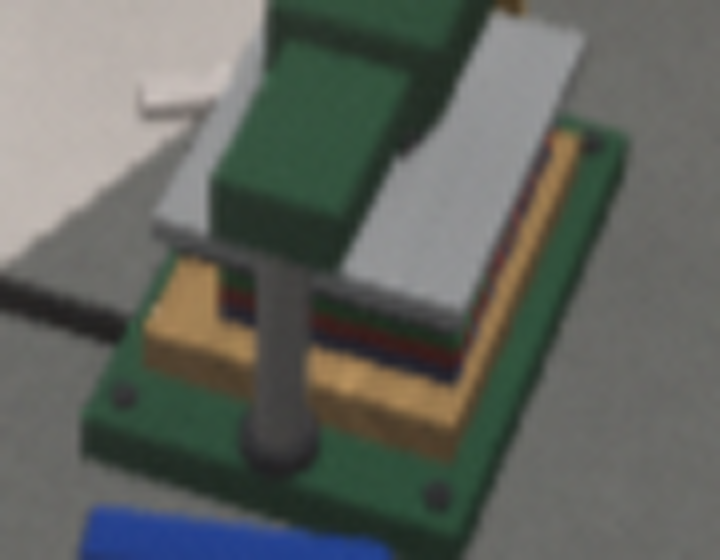

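```bash
cat > pl.py <<'E'
from h import *
d=cam('scene')
def reg(u0,v0,u1,v1): 
    P=np.array([dep(d,u,v) for u in range(u0,u1) for v in range(v0,v1)]); return np.median(P,0).round(4),P[:,2].std().round(4)
print('platen',reg(287,200,294,214)); print('board',reg(276,223,289,230))
E
python3 pl.py
python3 -c "
from h import *
d=cam('scene'); f=d['frame'][228:231,240:290]
for v in range(214,236): print(v,[ (dep(d,u,v)[2]*1000).round(0) for u in (257,260,280,284,288,290)])"
```

```text
platen (array([0.6398, 0.0409, 0.1211]), np.float64(0.002))
board (array([0.6427, 0.0029, 0.0564]), np.float64(0.0053))
214 [np.float64(54.0), np.float64(57.0), np.float64(121.0), np.float64(123.0), np.float64(122.0), np.float64(123.0)]
215 [np.float64(58.0), np.float64(57.0), np.float64(123.0), np.float64(122.0), np.float64(123.0), np.float64(121.0)]
216 [np.float64(56.0), np.float64(58.0), np.float64(114.0), np.float64(120.0), np.float64(122.0), np.float64(120.0)]
217 [np.float64(55.0), np.float64(54.0), np.float64(113.0), np.float64(114.0), np.float64(123.0), np.float64(125.0)]
218 [np.float64(1081.0), np.float64(56.0), np.float64(97.0), np.float64(111.0), np.float64(117.0), np.float64(116.0)]
219 [np.float64(57.0), np.float64(61.0), np.float64(84.0), np.float64(94.0), np.float64(111.0), np.float64(114.0)]
220 [np.float64(53.0), np.float64(55.0), np.float64(77.0), np.float64(83.0), np.float64(102.0), np.float64(108.0)]
221 [np.float64(59.0), np.float64(54.0), np.float64(77.0), np.float64(80.0), np.float64(86.0), np.float64(92.0)]
222 [np.float64(53.0), np.float64(52.0), np.float64
[... 830 characters left out ...]
.0), np.float64(56.0)]
230 [np.float64(34.0), np.float64(32.0), np.float64(52.0), np.float64(55.0), np.float64(58.0), np.float64(53.0)]
231 [np.float64(29.0), np.float64(31.0), np.float64(46.0), np.float64(53.0), np.float64(58.0), np.float64(55.0)]
232 [np.float64(28.0), np.float64(26.0), np.float64(39.0), np.float64(50.0), np.float64(53.0), np.float64(55.0)]
233 [np.float64(31.0), np.float64(31.0), np.float64(33.0), np.float64(41.0), np.float64(47.0), np.float64(49.0)]
234 [np.float64(30.0), np.float64(30.0), np.float64(34.0), np.float64(41.0), np.float64(44.0), np.float64(46.0)]
235 [np.float64(33.0), np.float64(34.0), np.float64(33.0), np.float64(31.0), np.float64(45.0), np.float64(43.0)]
```

```bash
python3 -m inch '[{"linear":[0.0001,0.004,0],"delta_rot":[0,0.3,2.4]},{"linear":[0.0001,0.004,0],"delta_rot":[0,0.3,2.4]},{"linear":[0.0001,0.004,0],"delta_rot":[0,0.3,2.4]},{"linear":[0.0001,0.004,0],"delta_rot":[0,0.3,2.4]},{"linear":[0.0001,0.004,0],"delta_rot":[0,0.3,2.4]},{"linear":[0.0001,0.004,0],"delta_rot":[0,0.3,2.4]},{"linear":[0.0001,0.004,0],"delta_rot":[0,0.3,2.4]},{"linear":[0.0001,0.004,0],"delta_rot":[0,0.3,2.4]},{"linear":[0.0001,0.004,0],"delta_rot":[0,0.3,2.4]},{"linear":[0.0001,0.004,0],"delta_rot":[0,0.3,2.4]}]'
python3 cr.py; python3 pl.py
```

```text
t: 21.7
tool_pos: [0.6549, 0.0936, 0.2567]
ee_rot: [-3.103, -0.409, 0.013]
force: [-2.4, 7.2, 3.0]
width: 0.0176
t 21.7 g [0.6551 0.0934] rad 76.0 phi 26.3 yaw_x-phi -11.3 z 0.2567 tilt xy(tool z) [-0.01  0.01 -1.  ] Ft -7.49 Fr 1.05 Fz 3.01 T [ 1.49  0.7  -0.02] w 0.0176 q7 -1.24
platen (array([0.6388, 0.043 , 0.1194]), np.float64(0.0019))
board (array([0.6435, 0.002 , 0.0562]), np.float64(0.0058))
```

```bash
python3 -m inch '[{"linear":[0.0008,0.004,0],"delta_rot":[0,0,1.2]},{"linear":[0.0008,0.004,0],"delta_rot":[0,0,1.2]},{"linear":[0.0007,0.004,0],"delta_rot":[0,0,1.2]},{"linear":[0.0006,0.004,0],"delta_rot":[0,0,1.2]},{"linear":[0.0006,0.004,0],"delta_rot":[0,0,1.2]},{"linear":[0.0005,0.004,0],"delta_rot":[0,0,1.2]},{"linear":[0.0005,0.004,0],"delta_rot":[0,0,1.2]},{"linear":[0.0004,0.004,0],"delta_rot":[0,0,1.2]},{"linear":[0.0003,0.004,0],"delta_rot":[0,0,1.2]},{"linear":[0.0002,0.004,0],"delta_rot":[0,0,1.2]}]'
python3 cr.py; python3 pl.py
```

```text
t: 22.75
tool_pos: [0.6609, 0.0736, 0.2567]
ee_rot: [-3.107, -0.092, 0.037]
force: [-2.3, 7.8, 3.8]
width: 0.0174
t 22.75 g [0.6614 0.073 ] rad 75.6 phi 10.2 yaw_x-phi -6.8 z 0.2567 tilt xy(tool z) [-0.025  0.032 -0.999] Ft -8.05 Fr -0.9 Fz 3.8 T [ 1.46  0.47 -0.05] w 0.0174 q7 -1.36
platen (array([0.6394, 0.0421, 0.1182]), np.float64(0.002))
board (array([0.644 , 0.0022, 0.0556]), np.float64(0.0057))
```

```bash
python3 -m inch '[{"linear":[0.0004,0.0042,0],"delta_rot":[-0.15,0.1,1.2]},{"linear":[0.0004,0.0042,0],"delta_rot":[-0.15,0.1,1.2]},{"linear":[0.0004,0.0042,0],"delta_rot":[-0.15,0.1,1.2]},{"linear":[0.0003,0.0042,0],"delta_rot":[-0.15,0.1,1.2]},{"linear":[0.0003,0.0042,0],"delta_rot":[-0.15,0.1,1.2]},{"linear":[0.0003,0.0042,0],"delta_rot":[-0.15,0.1,1.2]},{"linear":[0.0002,0.0042,0],"delta_rot":[-0.15,0.1,1.2]},{"linear":[0.0001,0.0042,0],"delta_rot":[-0.15,0.1,1.2]},{"linear":[0.0001,0.0042,0],"delta_rot":[-0.15,0.1,1.2]},{"linear":[0,0.0042,0],"delta_rot":[-0.15,0.1,1.2]}]'
python3 cr.py; python3 pl.py; python3 sl.py s17
```

```text
t: 23.8
tool_pos: [0.6619, 0.0575, 0.2568]
ee_rot: [-3.103, 0.21, 0.023]
force: [2.1, 10.3, 1.5]
width: 0.0172
t 23.8 g [0.6621 0.0569] rad 75.2 phi -2.2 yaw_x-phi -5.6 z 0.2568 tilt xy(tool z) [-0.013  0.033 -0.999] Ft -10.39 Fr 1.74 Fz 1.47 T [ 2.05 -0.62 -0.11] w 0.0172 q7 -1.51
platen (array([0.6389, 0.0434, 0.1186]), np.float64(0.002))
board (array([0.6432, 0.003 , 0.0561]), np.float64(0.0052))
px 29
158 304 305; 159 304 306; 160 304 306; 161 304 306; 162 304 306; 163 304 305; 164 304 305; 165 304 305; 166 304 305; 167 304 305; 168 304 305; 169 304 304; 170 304 304; 171 304 304;
```

View pics/s17.png

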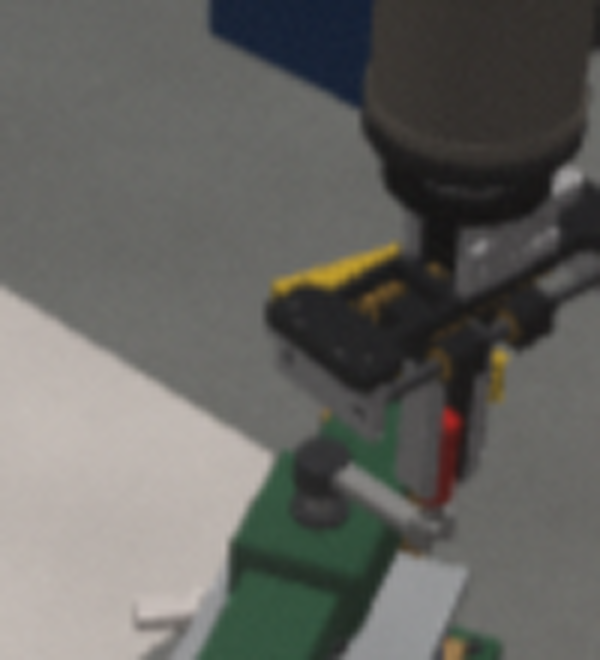

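```bash
python3 -m inch '[{"linear":[0.0004,0.0042,0],"delta_rot":[-0.15,0.05,0.6]},{"linear":[0.0004,0.0042,0],"delta_rot":[-0.15,0.05,0.6]},{"linear":[0.0004,0.0042,0],"delta_rot":[-0.15,0.05,0.6]},{"linear":[0.0003,0.0042,0],"delta_rot":[-0.15,0.05,0.6]},{"linear":[0.0003,0.0042,0],"delta_rot":[-0.15,0.05,0.6]},{"linear":[0.0003,0.0042,0],"delta_rot":[-0.15,0.05,0.6]},{"linear":[0.0002,0.0042,0],"delta_rot":[-0.15,0.05,0.6]},{"linear":[0.0002,0.0042,0],"delta_rot":[-0.15,0.05,0.6]},{"linear":[0.0002,0.0042,0],"delta_rot":[-0.15,0.05,0.6]},{"linear":[0.0002,0.0042,0],"delta_rot":[-0.15,0.05,0.6]}]'
python3 cr.py; python3 pl.py; python3 sl.py s18
```

```text
t: 24.9
tool_pos: [0.6606, 0.0465, 0.2568]
ee_rot: [-3.089, 0.332, 0.018]
force: [2.8, 11.2, 0.8]
width: 0.0173
t 24.9 g [0.6608 0.0458] rad 75.1 phi -10.6 yaw_x-phi -1.6 z 0.2568 tilt xy(tool z) [-0.007  0.036 -0.999] Ft -11.55 Fr 0.64 Fz 0.77 T [ 2.4  -0.58 -0.11] w 0.0173 q7 -1.56
platen (array([0.6394, 0.0422, 0.1181]), np.float64(0.0019))
board (array([0.6441, 0.0025, 0.0565]), np.float64(0.1068))
px 34
159 301 302; 160 301 303; 161 301 303; 162 301 303; 163 301 303; 164 301 303; 165 301 302; 166 301 302; 167 301 302; 168 301 302; 169 301 302; 170 301 302; 171 301 301; 172 301 301; 173 300 301; 174 300 300;
```

View pics/s18.png

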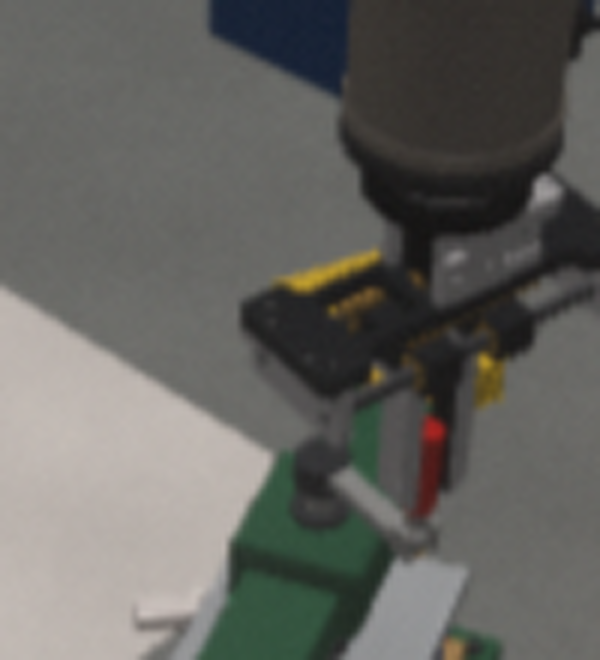

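```bash
python3 -m inch '[{"linear":[0,0.0042,0],"delta_rot":[-0.15,0,0.5]},{"linear":[0,0.0042,0],"delta_rot":[-0.15,0,0.5]},{"linear":[0,0.0042,0],"delta_rot":[-0.15,0,0.5]},{"linear":[0,0.0042,0],"delta_rot":[-0.15,0,0.5]},{"linear":[0,0.0042,0],"delta_rot":[0,0,0]},{"linear":[0,0,0],"delta_rot":[0,0,0]},{"linear":[0,0,0],"delta_rot":[0,0,0]},{"linear":[0,0,0],"delta_rot":[0,0,0]},{"linear":[0,0,0],"delta_rot":[0,0,0]},{"linear":[0,0,0],"delta_rot":[0,0,0]}]'
python3 cr.py
```

```text
t: 26.0
tool_pos: [0.6598, 0.0427, 0.2568]
ee_rot: [-3.081, 0.362, 0.016]
force: [1.6, -0.2, 0.5]
width: 0.0172
t 26.0 g [0.6599 0.042 ] rad 75.0 phi -13.7 yaw_x-phi 0.3 z 0.2568 tilt xy(tool z) [-0.006  0.041 -0.999] Ft -0.15 Fr 1.63 Fz 0.52 T [-0.68 -0.09  0.01] w 0.0172 q7 -1.57
```

```bash
python3 -m inch '[{"linear":[0,0,0],"delta_rot":[0,0,0]},{"linear":[0,0,0],"delta_rot":[0,0,0]},{"linear":[0,0,0],"delta_rot":[0,0,0]},{"linear":[0,0,0],"delta_rot":[0,0,0]},{"linear":[0,0,0],"delta_rot":[0,0,0]},{"linear":[0,0,0],"delta_rot":[-0.8,0,0]},{"linear":[0,0,0],"delta_rot":[-0.8,0,0]},{"linear":[0,0,0],"delta_rot":[-0.6,0,0]},{"linear":[0,0,0],"delta_rot":[0,0,0]},{"linear":[0,0,0],"delta_rot":[0,0,0]}]' 0.036 15
python3 cr.py; python3 sl.py s19
python3 - <<'E'
from h import *
from scipy.optimize import least_squares
P=np.array([[.509,.0494],[.5144,.0892],[.5467,.1274],[.5972,.1372],[.6235,.1281],[.6432,.1123],[.6551,.0934],[.6614,.073],[.6621,.0569],[.6608,.0458],[.6599,.042]])
r=least_squares(lambda p:np.hypot(*(P-p[:2]).T)-p[2],[.587,.06,.075]); print(r.x.round(4),(r.fun*1000).round(1))
d=cam('scene')
h=cv2.cvtColor(d['frame'],cv2.COLOR_RGB2HSV); m=((h[...,0]<6)|(h[...,0]>174))&(h[...,1]>150)&(h[...,2]>60)
m[210:]=0; v,u=np.where(m)
c=r.x
for ph in (-16,-14,-12,-10):
    a=np.radians(ph); p=c[:2]+.075*np.array([np.cos(a),np.sin(a)])
    print(ph,p.round(4),[np.round(proj(d,[*p,z]),1).tolist() for z in (.276,.328)])
E
```

```text
t: 27.0
tool_pos: [0.6591, 0.0433, 0.2566]
ee_rot: [3.119, -0.365, -0.026]
force: [0.6, -0.3, -0.4]
width: 0.036
t 27.0 g [0.6594 0.0433] rad 74.3 phi -12.8 yaw_x-phi -0.6 z 0.2566 tilt xy(tool z) [-0.017  0.001 -1.   ] Ft 0.14 Fr 0.67 Fz -0.43 T [ 0.04  0.13 -0.  ] w 0.036 q7 -1.6
px 65
160 298 301; 161 298 302; 162 298 302; 163 298 302; 164 298 302; 165 298 301; 166 298 301; 167 298 301; 168 298 301; 169 298 301; 170 298 300; 171 297 300; 172 297 300; 173 297 300; 174 297 300; 175 298 299; [0.5855 0.0611 0.0769] [ 0.5 -0.5 -0.1  0.1  0.1  0.3 -0.1 -0.  -0.1 -0.  -0. ]
-16 [0.6576 0.0404] [[297.5, 174.3], [298.8, 161.0]]
-14 [0.6582 0.043 ] [[298.2, 173.9], [299.5, 160.7]]
-12 [0.6588 0.0455] [[298.9, 173.6], [300.2, 160.4]]
-10 [0.6593 0.0481] [[299.6, 173.3], [300.9, 160.1]]
```

View pics/s19.png

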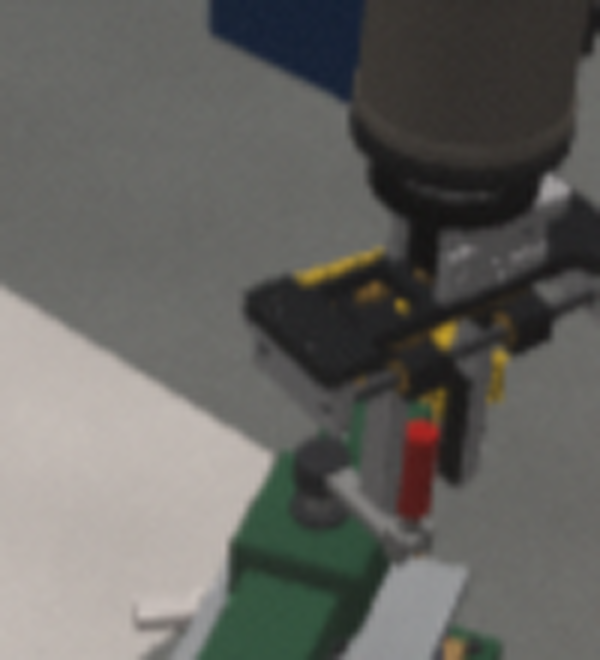

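```bash
python3 -m inch '[{"linear":[0,0,0],"delta_rot":[0,0,0]},{"linear":[0,0,0],"delta_rot":[0,0,0]},{"linear":[0,0,0],"delta_rot":[0,0,0]},{"linear":[0,0,0],"delta_rot":[0,0,0]},{"linear":[0,0,0],"delta_rot":[0,0,0]},{"linear":[0,0,0],"delta_rot":[0,0,0]},{"linear":[0,0,0],"delta_rot":[0,0,0]},{"linear":[-0.0087,0,0.0008],"delta_rot":[0,0,0]},{"linear":[-0.0084,0,0.0023],"delta_rot":[0,0,0]},{"linear":[0,0,0],"delta_rot":[0,0,0]}]' 0.005 20
python3 cr.py .5855 .0611; python3 sl.py s20
```

```text
t: 28.1
tool_pos: [0.6454, 0.046, 0.2554]
ee_rot: [3.119, -0.368, -0.014]
force: [-2.2, -0.2, -6.0]
width: 0.0179
t 28.1 g [0.6455 0.046 ] rad 61.9 phi -14.1 yaw_x-phi 0.7 z 0.2554 tilt xy(tool z) [-0.009  0.    -1.   ] Ft 0.71 Fr -2.05 Fz -6.05 T [-0.07  0.82 -0.02] w 0.0179 q7 -1.61
px 58
158 297 299; 159 297 300; 160 297 300; 161 297 300; 162 297 299; 163 297 299; 164 297 299; 165 297 299; 166 297 299; 167 297 299; 168 297 299; 169 297 299; 170 296 299; 171 296 299; 172 296 299; 173 296 299; 174 297 299;
```

View pics/s20.png

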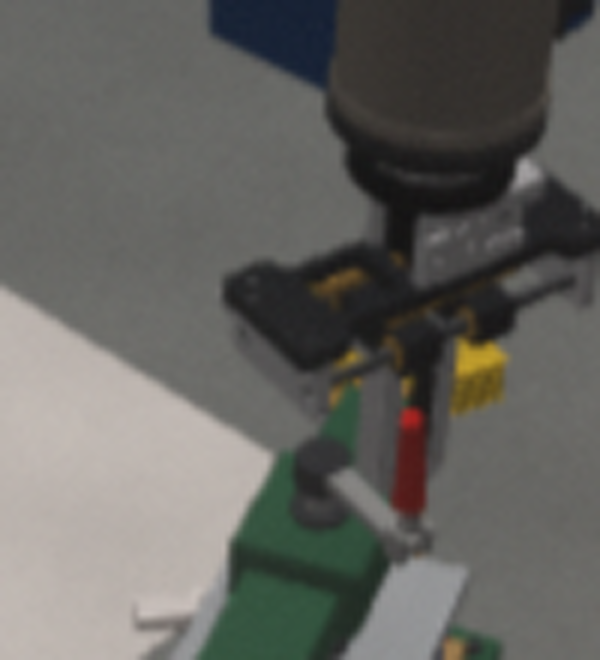

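```bash
python3 -m inch '[{"linear":[-0.0079,0,0.0047],"delta_rot":[0,0,0]},{"linear":[-0.0071,0,0.0052],"delta_rot":[0,0,0]},{"linear":[-0.0064,0,0.0062],"delta_rot":[0,0,0]},{"linear":[-0.0053,0,0.0071],"delta_rot":[0,0,0]},{"linear":[-0.004,0,0.0079],"delta_rot":[0,0,0]},{"linear":[-0.0025,0,0.0084],"delta_rot":[0,0,0]},{"linear":[-0.0008,0,0.0087],"delta_rot":[0,0,0]},{"linear":[0,0,0],"delta_rot":[0,0,0]},{"linear":[0,0,0],"delta_rot":[0,0,0]},{"linear":[0,0,0],"delta_rot":[0,0,0]}]'
python3 cr.py .5855 .0611; python3 sl.py s21
```

```text
t: 29.15
tool_pos: [0.6136, 0.0541, 0.2119]
ee_rot: [-3.117, 0.368, 0.007]
force: [-0.2, 1.0, -0.8]
width: 0.0177
t 29.15 g [0.6137 0.0541] rad 29.0 phi -14.0 yaw_x-phi 0.6 z 0.2119 tilt xy(tool z) [-0.004  0.004 -1.   ] Ft -0.89 Fr -0.45 Fz -0.84 T [0.16 0.1  0.03] w 0.0177 q7 -1.62
px 67
159 290 291; 160 290 291; 161 290 292; 162 290 292; 163 290 293; 164 290 293; 165 290 293; 166 290 294; 167 290 295; 168 290 295; 169 291 296; 170 292 297; 171 292 298; 172 293 298; 173 293 295;
```

View pics/s21.png

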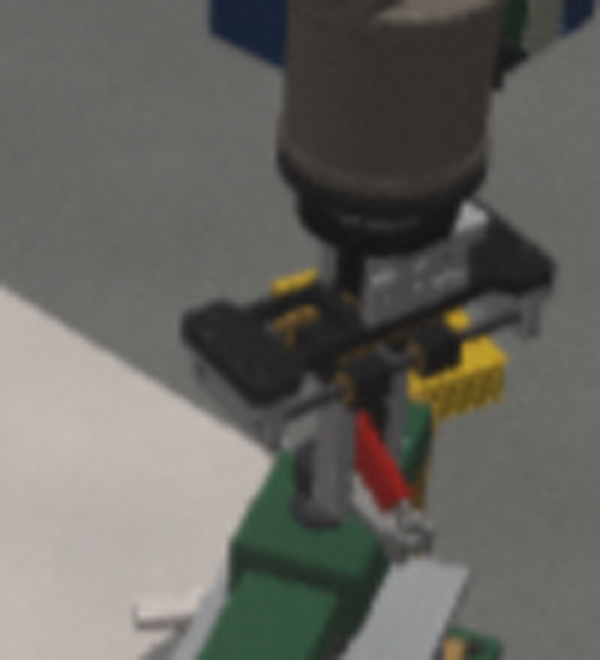

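```bash
python3 -m inch '[{"linear":[0,0,0],"delta_rot":[0,0,0]},{"linear":[0,0,0],"delta_rot":[0,0,0]},{"linear":[0,0,0],"delta_rot":[0,0,0]},{"linear":[0,0,0],"delta_rot":[0,0,0]},{"linear":[0,0,-0.018],"delta_rot":[0,0,0]},{"linear":[0,0,-0.018],"delta_rot":[0,0,0]},{"linear":[0,0,-0.018],"delta_rot":[0,0,0]},{"linear":[0,0,-0.018],"delta_rot":[0,0,0]},{"linear":[0,0,-0.015],"delta_rot":[0,0,0]},{"linear":[0,0,0],"delta_rot":[0,0,0]}]' 0.05 20
python3 -m inch '[{"linear":[-0.003,0,0],"delta_rot":[0,0,0]},{"linear":[0,0,0],"delta_rot":[0,0,0]},{"linear":[0,0,0],"delta_rot":[0,0,0]},{"linear":[0,0,0],"delta_rot":[0,0,0]},{"linear":[0,0,0],"delta_rot":[0,0,0]},{"linear":[0,0,0],"delta_rot":[0,0,0]},{"linear":[0,0,0],"delta_rot":[0,0,0]},{"linear":[0,0,0],"delta_rot":[0,0,0]},{"linear":[0,0,0],"delta_rot":[0,0,0]},{"linear":[0,0,0],"delta_rot":[0,0,0]}]' 0 20
python3 cr.py .5855 .0611; python3 sl.py s22
```

```text
t: 30.2
tool_pos: [0.6134, 0.0534, 0.3021]
ee_rot: [-3.117, 0.369, 0.01]
force: [-0.4, 0.6, -0.7]
width: 0.0499
t: 31.2
tool_pos: [0.609, 0.0544, 0.2992]
ee_rot: [-3.119, 0.369, 0.015]
force: [0.1, -0.5, 0.2]
width: 0.0008
t 31.2 g [0.6092 0.0544] rad 24.6 phi -15.9 yaw_x-phi 2.4 z 0.2992 tilt xy(tool z) [-0.009  0.002 -1.   ] Ft 0.48 Fr 0.22 Fz 0.24 T [ 0.04  0.14 -0.07] w 0.0008 q7 -1.68
px 83
159 288 290; 160 287 290; 161 286 291; 162 287 292; 163 287 292; 164 288 293; 165 288 293; 166 289 294; 167 290 295; 168 290 295; 169 291 296; 170 292 297; 171 292 298; 172 293 298; 173 293 295;
```

View pics/s22.png

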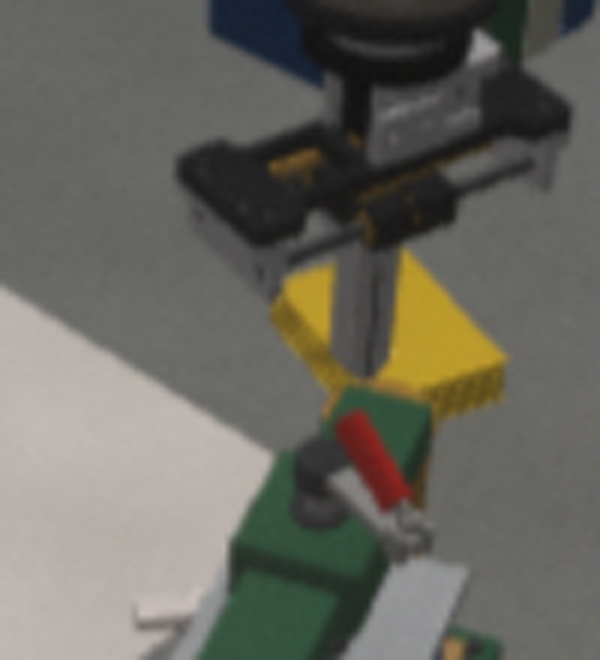

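```bash
python3 -m inch '[{"linear":[0,0,0.009],"delta_rot":[0,0,0]},{"linear":[0,0,0.009],"delta_rot":[0,0,0]},{"linear":[0,0,0.009],"delta_rot":[0,0,0]},{"linear":[0,0,0.009],"delta_rot":[0,0,0]},{"linear":[0,0,0.007],"delta_rot":[0,0,0]},{"linear":[0,0,0.005],"delta_rot":[0,0,0]},{"linear":[0,0,0.005],"delta_rot":[0,0,0]},{"linear":[0,0,0.003],"delta_rot":[0,0,0]},{"linear":[0,0,0.003],"delta_rot":[0,0,0]},{"linear":[0,0,0],"delta_rot":[0,0,0]}]'
python3 cr.py .5855 .0611; python3 sl.py s23
```

```text
t: 32.25
tool_pos: [0.6082, 0.0553, 0.2395]
ee_rot: [-3.114, 0.367, 0.016]
force: [-15.0, 3.0, 29.4]
width: 0.0004
t 32.25 g [0.6084 0.0552] rad 23.6 phi -14.5 yaw_x-phi 1.1 z 0.2395 tilt xy(tool z) [-0.01   0.007 -1.   ] Ft 0.9 Fr -15.24 Fz 29.41 T [ 0.75  3.77 -0.01] w 0.0004 q7 -1.64
px 48
167 284 285; 168 285 292; 169 286 293; 170 288 294; 171 289 295; 172 290 296; 173 291 296; 174 292 294; 175 293 294;
```

View pics/s23.png

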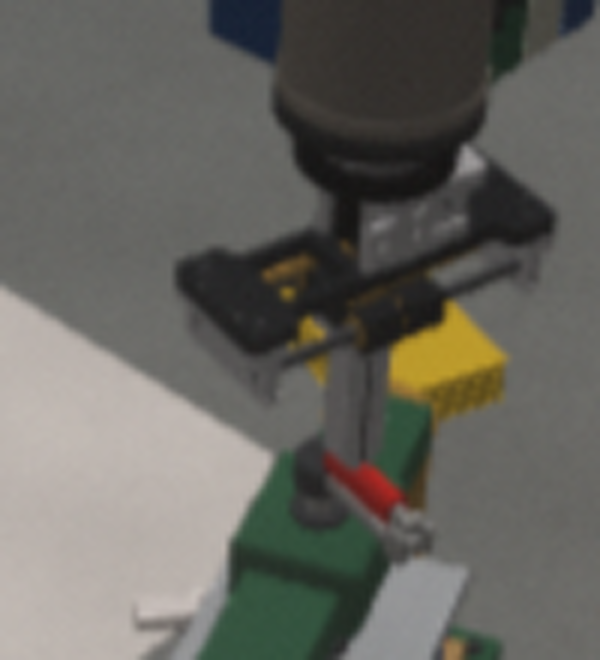

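```bash
python3 -m inch '[{"linear":[0,0,-0.005],"delta_rot":[0,0,0]},{"linear":[0,0,-0.01],"delta_rot":[0,0,0]},{"linear":[0,0,-0.015],"delta_rot":[0,0,0]},{"linear":[0,0,-0.01],"delta_rot":[0,0,0]},{"linear":[0,0,-0.01],"delta_rot":[0,0,0]},{"linear":[0,0,-0.01],"delta_rot":[0,0,0]},{"linear":[0,0,0],"delta_rot":[0,0,0]},{"linear":[0,0,0],"delta_rot":[0,0,0]},{"linear":[0,0,0],"delta_rot":[0,0,0]},{"linear":[0,0,0],"delta_rot":[0,0,0]}]'
python3 cr.py .5855 .0611; python3 sl.py s24
python3 - <<'E'
from h import *
d=cam('scene')
h=cv2.cvtColor(d['frame'],cv2.COLOR_RGB2HSV); m=((h[...,0]<6)|(h[...,0]>174))&(h[...,1]>150)&(h[...,2]>60)
m[210:]=0; v,u=np.where(m); P=np.array([dep(d,a,b) for a,b in zip(u,v)]); e=np.array([.971,-.24])
t=(P[:,:2]-[.5855,.0611])@e
for a in range(0,80,8):
    k=(t>a/1000)&(t<(a+8)/1000)
    if k.sum()>1: print(a+4,'mm from hub n',k.sum(),'z max/med',P[k,2].max().round(4),np.median(P[k,2]).round(4))
E
```

```text
t: 33.3
tool_pos: [0.6095, 0.0547, 0.3049]
ee_rot: [-3.113, 0.367, 0.013]
force: [0.0, 0.0, -0.2]
width: 0.0004
t 33.3 g [0.6096 0.0546] rad 25.0 phi -15.1 yaw_x-phi 1.7 z 0.3049 tilt xy(tool z) [-0.008  0.008 -1.   ] Ft -0.02 Fr 0.04 Fz -0.18 T [0.03 0.18 0.02] w 0.0004 q7 -1.68
px 68
164 285 288; 165 285 289; 166 284 290; 167 285 291; 168 286 292; 169 287 293; 170 288 294; 171 289 295; 172 290 296; 173 291 296; 174 292 294; 175 293 293; 12 mm from hub n 4 z max/med 0.2693 0.2678
20 mm from hub n 9 z max/med 0.274 0.2705
28 mm from hub n 9 z max/med 0.2745 0.2734
36 mm from hub n 12 z max/med 0.2728 0.2703
44 mm from hub n 11 z max/med 0.2739 0.2709
52 mm from hub n 11 z max/med 0.2728 0.271
60 mm from hub n 11 z max/med 0.274 0.2702
```

View pics/s24.png

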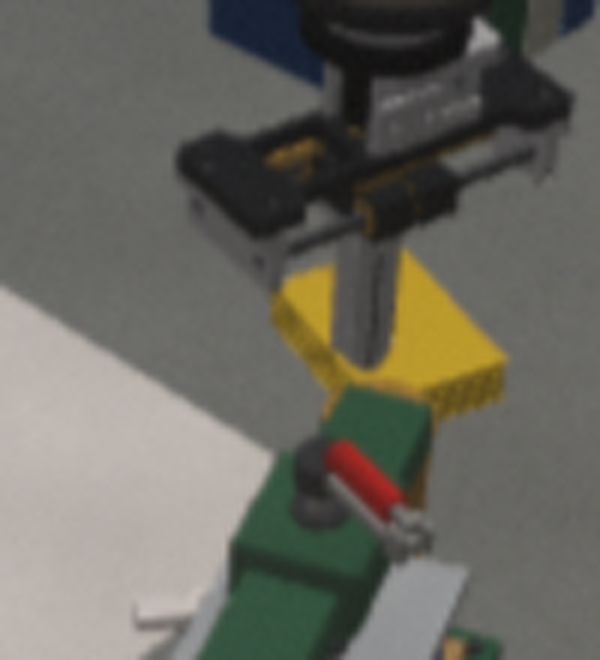

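```bash
python3 -m inch '[{"linear":[0,0,-0.03],"delta_rot":[0,0,0]},{"linear":[0,0,-0.03],"delta_rot":[0,0,0]},{"linear":[0,-0.03,0],"delta_rot":[0,0,0]},{"linear":[0,-0.03,0],"delta_rot":[0,0,0]},{"linear":[0,-0.03,0],"delta_rot":[0,0,0]},{"linear":[0,-0.03,0],"delta_rot":[0,0,0]},{"linear":[0,-0.03,0],"delta_rot":[0,0,0]},{"linear":[0,-0.03,0],"delta_rot":[0,0,0]},{"linear":[0,-0.03,0],"delta_rot":[0,0,0]},{"linear":[0,0,0],"delta_rot":[0,0,0]}]'
python3 st.py; python3 m.py; python3 pl.py
python3 - <<'E'
from h import *
d=cam('scene'); save(d,'s25',(200,130,340,260),5)
d=cam('top'); save(d,'t25',(165,130,315,245),5)
E
```

```text
t: 34.4
tool_pos: [0.6599, 0.2656, 0.3659]
ee_rot: [-3.113, 0.371, 0.018]
force: [-0.3, 0.2, 0.0]
width: 0.0004
t 34.4 tcp [0.6599 0.2656 0.3659] yaw_y -103.59 z [-0.011  0.008 -1.   ] q [-1.03  0.54  0.97  1.27 -0.45  1.55 -1.94] F [-0.33  0.18  0.04] T [ 0.05  0.14 -0.01] w 0.0004
scene n 67 depth median [0.6226 0.0473 0.2706] zrange [0.265 0.275] plane mean [0.6217 0.0499] dir [ 0.956 -0.292] ext -0.0274 0.0263
top n 82 depth median [0.6193 0.0538 0.2715] zrange [0.267 0.275] plane mean [0.62   0.0542] dir [-0.968  0.25 ] ext -0.026 0.0244
platen (array([0.6383, 0.0416, 0.1185]), np.float64(0.0021))
board (array([0.6436, 0.0026, 0.0564]), np.float64(0.0052))
```

View pics/s25.png

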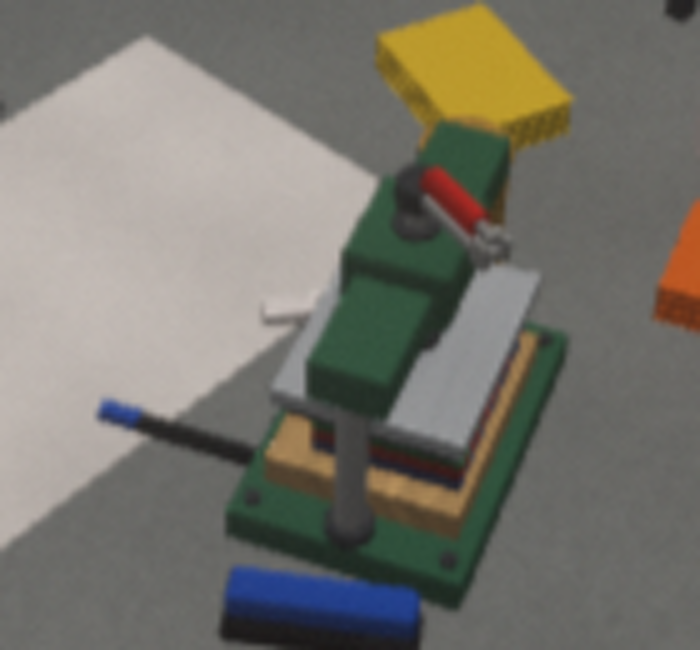

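View pics/t25.png

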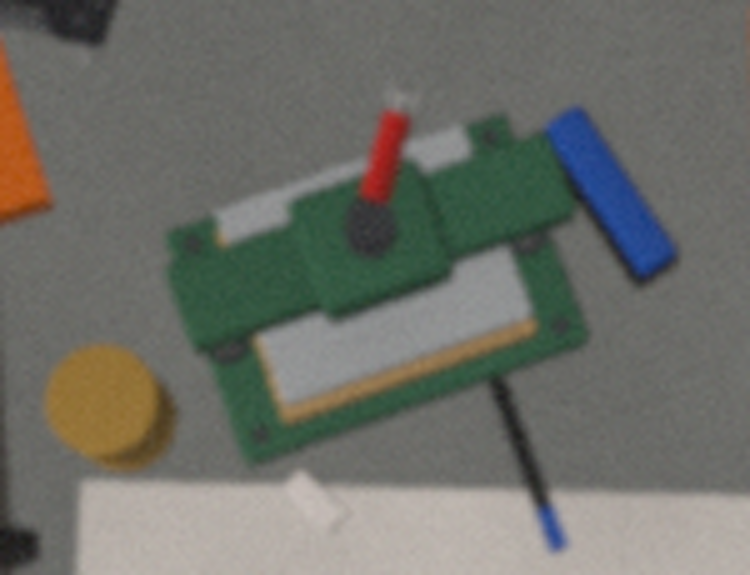

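```bash
python3 -c "
from rig import manip
print(manip.job_done())"
```

```text
the job is handed in; nothing more can be done
None
```

I swung the red handle up to its stop, wound the crank clockwise by about 201° until the booklets were nipped, and folded the handle back flat. I then withdrew the arm and handed the job in at about 34 s.

- **Nip force:** the handle took about 7.2 N running free and 11.6 N at the last loaded reading. After that I added about 0.05 rad more, with no loaded force reading at the end. I estimate the nip at 55–60 N, but no sensor measured it directly.
- **Final pictures:** the sleeve lies level along the arm with its top at about 0.27 m. The crank is where I left it, and the spool, marker, eraser and stapler look unmoved. I did not compare the soap bottle and tape dispenser before and after. The platen's top is at about 0.118 m, but the cameras cannot resolve the nip itself.
- **What disagreed:** the reported tool height was about 39 mm lower than the fingers appeared in the camera. My first grasp closed above the sleeve because of this; I trusted the camera from then on.
- **What went wrong and was mended:** the sleeve slipped in the pads while I folded it down, so I finished by pressing it flat with closed fingertips. The last reading while pressing was 29 N downwards.

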